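# Gather sample pots in the lip corner of the tray

### The job

Tip the three sample pots out of the scoop into the grey tray to join the one already there, and stand the empty scoop back upright on the bench. Then pick the tray up by its handle lug and tilt it so that all four pots slide into the corner under the pouring lip; finish while still holding the tray tilted like that, steady and clear of the bench, with the pots resting in that corner. Do not touch the pots with the gripper, and leave the other things on the bench where they are.

Things in the scene. Friction and masses are not known exactly. Their poses are not given: they have to be found in the camera images.
- tray: Loose grey plastic tray (280 g), outside 190 (x) x 140 (y) x 40 mm tall, walls and floor 4 mm thick, open top. Origin at the centre of its underside; +x runs away from its handle lug towards its front, +y to its left, z up. An upright handle lug stands outside the middle of its rear (-x) end; a pouring lip (46 wide, sticking out about 25 mm) is fixed to the rim at its front-left (+x, +y) corner. Starts level on the bench, front roughly away from the robot.
- tray_grip (a point): Point in the tray's handle lug to grip, 66 mm above the tray's underside, at x = -102 mm, y = 0 in the tray. The lug is a flat upright block 14 mm thick (tray x) x 40 mm wide (tray y) whose top is 86 mm above the underside, 46 mm above the rim. Axes as the tray's.
- tray_in (a point): Centre of the tray's inner floor, 4 mm above its underside (inner floor 182 x 132 mm, inner walls 36 mm high). Axes as the tray's.
- tray_corner (a point): Inner corner of the tray's floor under the pouring lip, at x = +91, y = +66 mm in the tray, 4 mm above its underside. The pots are gathered here.
- scoop: Loose aluminium scoop (160 g): flat pan 92 (x) x 72 (y) mm, floor 4 mm thick, rear and side walls up to 26 mm, front (+x) end open, with the last 20 mm of the floor rising 10 degrees towards the mouth so that pots stay in while it is carried level. Origin at the centre of the pan's underside, +x towards the open mouth, z up. A post handle stands behind the rear wall.
- scoop_grip (a point): Point in the scoop's handle post to grip, 52 mm above its underside, at x = -55 mm, y = 0 in the scoop. The post is 18 mm (scoop x) x 28 mm (scoop y), its top 72 mm above the underside, 46 mm above the walls. Axes as the scoop's.
- scoop_mouth (a point): Middle of the edge of the scoop's open mouth, at x = +46 mm, y = 0, 8 mm above its underside. Axes as the scoop's.
- table: White tiled bench; its surface is at height 0.
- pot0_center (a point): Centre of a small round screw-cap sample pot, white with a black lid, 24 dia x 15 mm tall, 14 g, starts upright in the scoop. Pots are smooth: they slide on a slope of about 10 to 14 degrees, and gather in a corner of the tray at a diagonal tilt of about 25 degrees and more; tipped out, one may land on its edge and roll for a second or two.
- pot1_center (a point): Centre of a small round screw-cap sample pot, white with a black lid, 24 dia x 15 mm tall, 14 g, starts upright in the scoop. Pots are smooth: they slide on a slope of about 10 to 14 degrees, and gather in a corner of the tray at a diagonal tilt of about 25 degrees and more; tipped out, one may land on its edge and roll for a second or two.
- pot2_center (a point): Centre of a small round screw-cap sample pot, white with a black lid, 24 dia x 15 mm tall, 14 g, starts upright in the scoop. Pots are smooth: they slide on a slope of about 10 to 14 degrees, and gather in a corner of the tray at a diagonal tilt of about 25 degrees and more; tipped out, one may land on its edge and roll for a second or two.
- pot3_center (a point): Centre of a small round screw-cap sample pot, white with a black lid, 24 dia x 15 mm tall, 14 g, starts upright in the tray, away from the lip. Pots are smooth: they slide on a slope of about 10 to 14 degrees, and gather in a corner of the tray at a diagonal tilt of about 25 degrees and more; tipped out, one may land on its edge and roll for a second or two.
- pot0: The same pot 0; origin at the centre of its underside.
- pot1: The same pot 1; origin at the centre of its underside.
- pot2: The same pot 2; origin at the centre of its underside.
- pot3: The same pot 3; origin at the centre of its underside.
- wash_bottle: Bystander: white plastic wash bottle, 60 dia x 150 mm tall, stands at the left. Origin at the centre of its underside.
- jar: Bystander: amber glass jar, 48 dia x 60 mm tall, stands beyond the tray and scoop near the middle. Origin at the centre of its underside.
- petri: Bystander: clear lidded petri dish, 94 dia x 16 mm tall, lies beyond the tray and scoop. Origin at the centre of its underside.
- tweezers: Bystander: steel tweezers, 125 long x 15 x 10 mm, lie between the tray and the scoop. Origin at the centre of its underside.
- beaker: Bystander: glass beaker, 70 dia x 90 mm tall, stands at the right. Origin at the centre of its underside.

How it is judged:
By the outcome, as a careful person would: the job done as asked, in the order asked, and still so for the second after the job is handed in, while the arm keeps its last pose, push and grip.
It also fails if it takes over 72 s, if anything falls off the work surface, if the arm or the gripper's body presses on something with over 40 N, if the wrist force passes 120 N, or if a joint passes its speed limit or range.

### The arm

A 7-joint arm with a two-finger parallel gripper is mounted at the origin on the work surface. World frame = base frame: x ahead of the robot, y to its left, z up, the work surface at z = 0. Lengths are in mm, angles in rad, forces in N, time in s.
With the tool pointing down it reaches from about 425 to 1025 mm from the base axis. Payload 9.4 kg.
Tool frame: the origin (TCP) lies at the very end of the fingers, on their centre line; the grasp point (between the pads) lies 19 mm behind it; x points along the fingers, y is the direction in which the jaws open and shut, and the axes are right-handed (so a half turn about x gives the same grasp; the last joint's range is limited). The gripper opens to 85 mm and grips with 20 to 120 N. Pads are 22 mm wide; open, the fingers measure 114 mm over their backs; the gripper's body (76 mm by 85 mm) begins 54 mm behind the grasp point. The pads swing forward as they close: fully open they stand 13 mm farther back than shut.
Start: joints at [1.105, 0.599, -0.003, 1.599, 0.002, 0.943, -0.08], TCP at [274.822, -670.893, 231.275] pointing down, gripper open.
Joint ranges: [-2.57, 2.57], [-0.35, 1.97], [-1.29, 1.29], [0.11, 2.56], [-1.05, 4.19], [0.11, 1.86], [-2.63, 2.63]. Speed limits (rad/s): [2.22, 2.22, 3.01, 3.01, 3.14, 3.14, 3.14].

### API

Orientations are given as [roll, pitch, yaw] about the fixed x, y, z axes, in that order (R = Rz(yaw) Ry(pitch) Rx(roll)).
In Python, from bench import bot gives the robot as it stands.
- The arm moves only by the tool jog_arm, never from a script. Its argument "series" is text: rows parted by semicolons, each of 4 numbers parted by spaces: the shift along the tool's x, y, z in mm, then the turn about the tool's x in rad. A call has exactly 10 rows; each row is the pose to reach, as a shift and turn from the pose commanded when the call began, along the tool's axes at that moment; what a row does not reach only later rows make up. A row lasts 1/12 s, in which the tool goes at most 41.7 mm and 7.16 degrees, less where a joint would pass 70% of its speed; a pose out of reach is approached as far as the arm can. A call with a gripper value outside its range is refused whole. "fingers" is the opening, from 0 (shut) to 1 (fully open), set as the call begins (left out, the last holds). The fingers move at their own pace and stop on an object; "force" is the grip in N (left out, the last holds). Time passes only in rows, so rows that repeat a pose let the fingers close, or fill a call up. It gives the time, the measured TCP pose, the force and the opening at its end, in the units of the state.
- bot.get_obs(): the state, without advancing time (a new reading comes with each control period).
- bot.capture(name): name is "side" or "top" or "wrist"; returns (picture, depth): 420x560x3 uint8, red, green, blue; 420x560 float32, mm along the optical axis (not along the pixel's ray), 0 where there is no reading.
- bot.get_calibration(name): a dict with "fx", "fy", "cx", "cy" (pixels), "extrinsics" (4x4, takes a point from camera to world coordinates); the wrist camera has in their place "mount" (4x4, takes a point from camera to tool coordinates, whose origin is the TCP and whose axes are the tool frame's). Camera axes: x right, y up, looking along -z (the intrinsics and any distortion apply to the point x, -y, -z); pixel columns grow to the right and rows downward; lengths in mm; the calibration is good to about 2 mm. A picture is of the moment at which its call begins: read the wrist's pose just before it. get_calibration takes no time and is no camera call.
- bot.hand_in(): hands the job in, once; it reports no verdict.
The state is a dict: "t": time; "joint_pos": joint angles; "qvel": joint speeds; "joint_efforts": joint torques, N m; "tcp_pos": TCP position; "orientation": TCP orientation; "wrist_force": force on the tool from outside, world axes, zero at the start; "torque": the same for the moment, N m; "width": opening from 0.0 (shut) to 1.0 (fully open).
Only numpy, scipy, OpenCV 4.12 (cv2) and the standard library are available. Lean on these libraries where they do the work, as an engineer would, in place of code of your own. Each camera call takes 0.05 s, during which the arm holds its last target.

## Working session

There is one attempt and no reset: what is moved stays moved. The work goes in short steps, Python scripts to look and compute and a tool call to move; the robot and the scene stay as the last step left them, time stands still between calls to the robot, and variables do not carry over. Pictures are saved under pics/ and viewed, and the job is handed in when it is done.

Besides the shell and the picture viewer there is one more tool, called after ">>>" in YAML: its name, and indented under it one key for each argument. jog_arm: Moves the arm, as the interface text tells. Its arguments: {"type":"object","properties":{"series":{"type":"string"},"fingers":{"type":"number"},"force":{"type":"number"}},"required":["series"]}

```bash
ls -la; mkdir -p pics; python3 - <<'E'
from bench import bot
import cv2,numpy as np
o=bot.get_obs()
for k,v in o.items(): print(k,v)
for n in("side","top","wrist"):
    im,d=bot.capture(n); cv2.imwrite(f"pics/{n}0.png",im[:,:,::-1]); np.save(f"pics/{n}0.npy",d)
    print(n,bot.get_calibration(n))
print([x for x in dir(bot) if x[0]!='_'])
E
```

```text
total 12
drwxr-xr-x  3 agent agent 4096 Dec  7 16:11 .
drwxr-xr-x 23 root  root  4096 Dec  7 16:11 ..
drwxr-xr-x  2 agent agent 4096 Dec  7 16:11 pics
t 0.0
joint_pos [ 1.1052859   0.60015156 -0.00253435  1.60009768  0.00177404  0.94290605
 -0.07975757]
qvel [-0.00168177 -0.00015863 -0.0008245   0.00181987  0.00094085  0.00251939
 -0.00013762]
joint_efforts [-1.46639854e-04 -7.76473475e+01  1.56503823e+00 -2.58018941e+01
  1.24108657e-02  8.66308284e-03  2.60029753e-05]
tcp_pos [ 274.65232866 -670.46902929  230.40947689]
orientation [-1.48928731  1.56923593  2.04119404]
wrist_force [ 0.58163409 -0.29419018 -0.63916279]
torque [-0.06879109 -0.05116182  0.01427947]
width 1.00002329902275
side {'fx': 420.10232270488416, 'fy': 420.10232270488416, 'cx': 282.75849136391986, 'cy': 210.0227417555676, 'extrinsics': array([[-8.30497696e-01,  3.09352936e-01, -4.63221695e-01,
         9.76276685e+01],
       [-5.56999808e-01, -4.68648046e-01,  6.85653136e-01,
         7.48628095e+02],
       [-4.97913209e-03,  8.27447744e-01,  5.61520648e-01,
         6.67029141e+02],
       [ 0.00000000e+00,  0
[... 349 characters left out ...]

       [ 3.33589793e-03,  1.35624220e-01,  9.90754734e-01,
         1.60346955e+03],
       [ 0.00000000e+00,  0.00000000e+00,  0.00000000e+00,
         1.00000000e+00]])}
wrist {'fx': 306.72290226355506, 'fy': 306.72290226355506, 'cx': 273.2516431643728, 'cy': 210.7352795477995, 'mount': array([[ 6.15808681e-06,  2.74508595e-01, -9.61584646e-01,
        -1.42382901e+02],
       [ 9.99999992e-01, -1.22758886e-04, -2.86405183e-05,
         3.10279338e-01],
       [-1.25905129e-04, -9.61584638e-01, -2.74508593e-01,
        -7.08510886e+01],
       [ 0.00000000e+00,  0.00000000e+00,  0.00000000e+00,
         1.00000000e+00]])}
['Unreachable', 'capture', 'get_calibration', 'get_obs', 'hand_in']
```

View pics/top0.png

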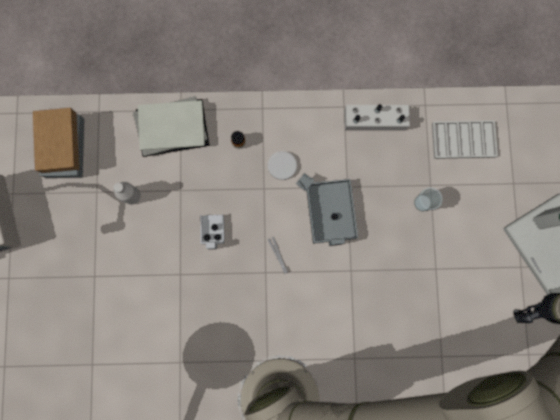

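View pics/side0.png

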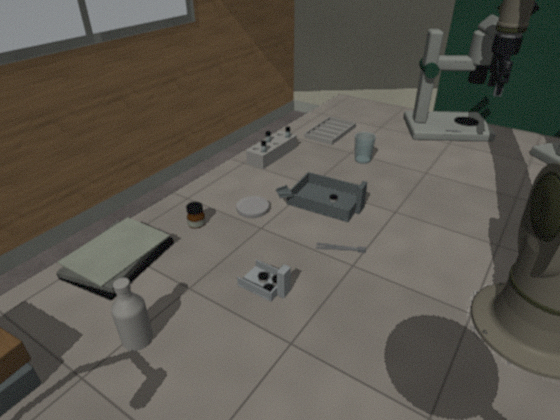

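View pics/wrist0.png

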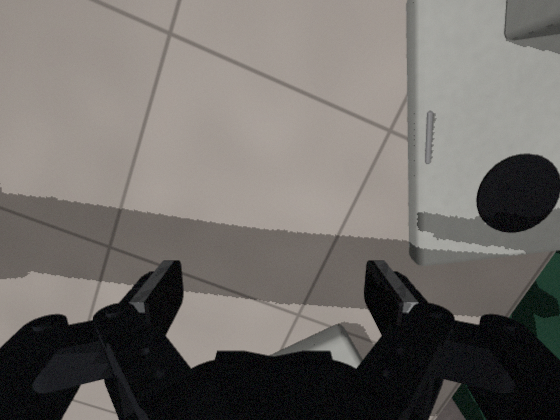

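```bash
cat > h.py <<'E'
import numpy as np, cv2
CAL={}
def cal(n):
    from bench import bot
    if n not in CAL: CAL[n]=bot.get_calibration(n)
    return CAL[n]
def ray(n,u,v):
    c=cal(n);E=c['extrinsics']
    d=np.array([(u-c['cx'])/c['fx'],-(v-c['cy'])/c['fy'],-1.])
    return E[:3,3],E[:3,:3]@d
def atz(n,u,v,z):
    o,d=ray(n,u,v); return o+d*(z-o[2])/d[2]
def dep(n,u,v,D):
    o,d=ray(n,u,v); return o+d*D[int(round(v)),int(round(u))]
def proj(n,P):
    c=cal(n);E=c['extrinsics']
    p=(np.atleast_2d(P)-E[:3,3])@E[:3,:3]
    return np.c_[c['cx']+c['fx']*p[:,0]/-p[:,2], c['cy']-c['fy']*p[:,1]/-p[:,2]]
def crop(im,x0,x1,y0,y1,k,name):
    c=cv2.resize(im[y0:y1,x0:x1,::-1],None,fx=k,fy=k,interpolation=cv2.INTER_CUBIC)
    cv2.imwrite(name,c)
E
python3 - <<'E'
from h import *
im=cv2.imread('pics/top0.png')[:,:,::-1]
crop(im,190,380,160,280,4,'pics/topc0.png')
im=cv2.imread('pics/side0.png')[:,:,::-1]
crop(im,225,385,160,310,4,'pics/sidec0.png')
E
```

```text
(no output)
```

View pics/topc0.png

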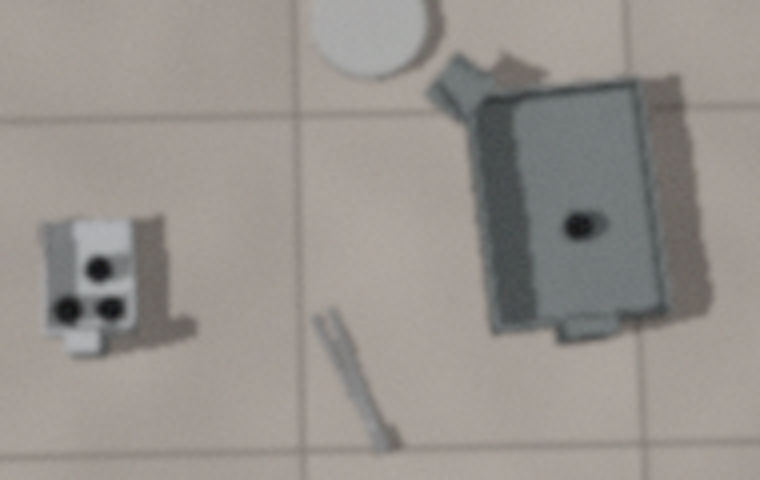

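View pics/sidec0.png

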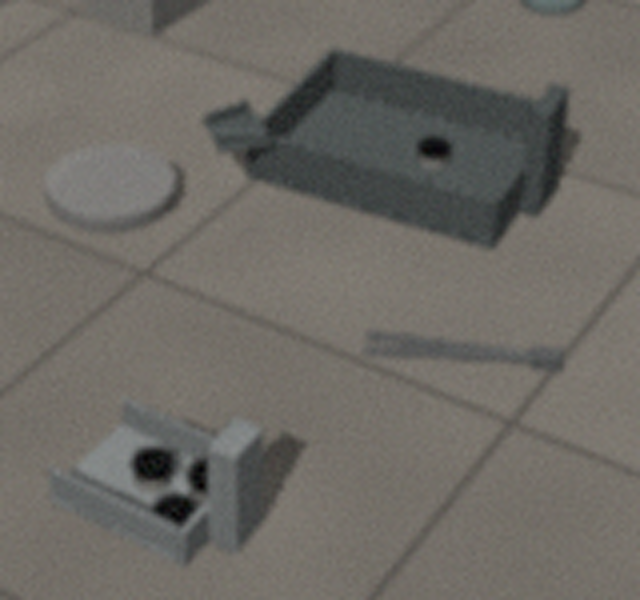

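```bash
cat >> h.py <<'E'
from scipy.optimize import least_squares
def fit2d(n,model,pix,x0):
    model=np.array(model,float);pix=np.array(pix,float)
    def W(p):
        c,s=np.cos(p[2]),np.sin(p[2]);P=model.copy()
        P[:,0]=p[0]+c*model[:,0]-s*model[:,1];P[:,1]=p[1]+s*model[:,0]+c*model[:,1];return P
    r=least_squares(lambda p:(proj(n,W(p))-pix).ravel(),x0,x_scale=[10,10,.1])
    return r.x,r.fun.reshape(-1,2)
E
python3 - <<'E'
from h import *
np.set_printoptions(precision=3,suppress=True)
k=lambda L:[(190+u/4,160+v/4) for u,v in L]
ks=lambda L:[(225+u/4,160+v/4) for u,v in L]
print('tray top',fit2d('top',[(95,70,40),(95,-70,40),(-95,-70,40),(-95,70,40),(-102,0,86)],k([(475,98),(637,82),(664,312),(494,332),(587,326)]),[600,-100,0]))
print('scoop top',fit2d('top',[(46,36,26),(46,-36,26),(-46,-36,26),(-46,36,26),(-55,0,72)],k([(42,225),(132,218),(133,325),(45,333),(83,340)]),[600,150,0]))
print('tray side',fit2d('side',[(95,-70,40),(-95,70,40),(-95,70,0),(-109,20,86),(-109,-20,86)],ks([(335,52),(497,205),(490,245),(547,96),(566,88)]),[600,-100,0]))
print('scoop side',fit2d('side',[(46,36,26),(46,-36,26),(-46,36,0),(-64,14,72),(-64,-14,72)],ks([(55,475),(127,405),(187,562),(236,436),(262,425)]),[600,150,0]))
T=np.load('pics/top0.npy')
for n,z,p in [('jar',60,(238,138)),('petri',16,(282.5,165.5)),('tw1',8,(190+320/4,160+315/4)),('tw2',8,(190+388/4,160+445/4)),('beaker',90,(422,203)),('bottle',150,(121,188)),('pot3',19,(190+579/4,160+226/4)),('pA',19,(190+99/4,160+269/4)),('pB',19,(190+67/4,160+310/4)),('pC',19,(190+110/4,160+307/4))]: print(n,atz('top',*p,z),T[int(p[1]),int(p[0])])
E
```

```text
tray top (array([ 567.803, -174.946,    0.069]), array([[-2.201, -1.186],
       [ 1.373, -1.05 ],
       [ 1.356,  1.18 ],
       [-0.93 ,  0.19 ],
       [ 0.383,  0.737]]))
scoop top (array([521.194, 201.99 ,   0.033]), array([[-0.48 , -1.409],
       [-0.167, -0.855],
       [ 0.754,  1.457],
       [-0.238,  0.676],
       [ 0.123,  0.089]]))
tray side (array([ 569.864, -176.499,    0.089]), array([[-1.117, -2.176],
       [-0.324, -1.564],
       [ 0.195,  0.651],
       [ 0.42 ,  3.563],
       [ 0.698, -1.093]]))
scoop side (array([520.229, 201.371,   0.055]), array([[-1.815, -1.669],
       [-1.589, -2.707],
       [ 0.902,  0.601],
       [ 1.028,  3.976],
       [ 1.244, -1.108]]))
jar [803.457 114.825  60.   ] 1589.8707
petri [722.387 -24.649  16.   ] 1624.4207
tw1 [487.484  20.253   8.   ] 1608.4827
tw2 [383.958 -31.177   8.   ] 1594.526
beaker [ 579.971 -444.123   90.   ] 1620.5741
bottle [632.788 453.184 150.   ] 1469.728
pot3 [ 553.086 -186.384   19.   ] 1598.847
pA [526.461 194.001  19.   ] 1590.1991
pB [494.496 219.341  19.   ] 1595.6956
pC [496.182 185.488  19.   ] 1587.5581
```

```bash
cat >> h.py <<'E'
from scipy.spatial.transform import Rotation as Ro
def obs(p=True):
    from bench import bot
    o=bot.get_obs();R=Ro.from_euler('xyz',o['orientation']).as_matrix()
    if p:
        np.set_printoptions(precision=3,suppress=True)
        print('t',o['t'],'q',o['joint_pos'],'tcp',o['tcp_pos'],'w',round(o['width'],3));print('R',R.tolist() and R);print('F',o['wrist_force'],o['torque'])
    return o,R
E
python3 -c "
from h import *
obs()"
```

```text
t 0.15 q [ 1.105  0.6   -0.003  1.6    0.002  0.943 -0.08 ] tcp [ 274.698 -670.563  230.589] w 1.001
R [[-0.001  0.379 -0.925]
 [ 0.001 -0.925 -0.379]
 [-1.    -0.001  0.   ]]
F [ 0.019 -1.241 -0.629] [-0.007 -0.02   0.038]
```

>>> jog_arm:
  series: "-100 -500 0 0;-100 -500 0 0;-100 -500 0 0;-100 -500 0 0;-100 -500 0 0;-100 -500 0 0;-100 -500 0 0;-100 -500 0 0;-100 -500 0 0;-100 -500 0 0"

```text
t: 0.98
tcp_pos: [119.0, -290.9, 313.0]
orientation: [-1.094, 1.57, 2.436]
wrist_force: [-0.0, 0.2, 1.0]
width: 0.997
```

```bash
python3 -c "
from h import *
obs()"
```

```text
t 0.9833 q [ 1.056 -0.035 -0.052  2.322 -0.002  0.854 -0.177] tcp [ 119.006 -290.86   312.961] w 0.997
R [[-0.     0.379 -0.925]
 [ 0.    -0.925 -0.379]
 [-1.    -0.     0.   ]]
F [-0.05   0.25   1.019] [0.029 0.001 0.031]
```

>>> jog_arm:
  series: "0 -150 0 0;0 -150 0 0;0 -150 0 0;0 -150 0 0;0 -150 0 0;0 -150 0 0;0 -150 0 0;0 -150 0 0;0 -150 0 0;0 -150 0 0"

```text
t: 1.82
tcp_pos: [63.4, -154.5, 312.9]
orientation: [-1.513, 1.57, 2.017]
wrist_force: [0.2, -1.5, -0.8]
width: 1.001
```

```bash
python3 -c "
from h import *
obs()"
```

```text
t 1.8167 q [ 1.037 -0.301 -0.124  2.506 -0.046  0.936 -0.236] tcp [  63.374 -154.509  312.93 ] w 1.001
R [[-0.001  0.379 -0.925]
 [ 0.001 -0.925 -0.379]
 [-1.    -0.001  0.   ]]
F [ 0.175 -1.521 -0.817] [-0.006  0.034 -0.026]
```

>>> jog_arm:
  series: "-387 234 -713 0.39;-387 234 -713 0.39;-387 234 -713 0.39;-387 234 -713 0.39;-387 234 -713 0.39;-387 234 -713 0.39;-387 234 -713 0.39;-387 234 -713 0.39;-387 234 -713 0.39;-387 234 -713 0.39"

```text
t: 2.65
tcp_pos: [425.7, -128.7, 500.2]
orientation: [-1.714, 1.57, 1.425]
wrist_force: [0.7, -0.6, 0.8]
width: 0.996
```

```bash
python3 -c "
from h import *
obs()"
```

```text
t 2.65 q [ 0.963  0.07  -0.839  1.754  0.052  1.341 -1.46 ] tcp [ 425.705 -128.749  500.182] w 0.996
R [[ 0.    -0.002 -1.   ]
 [ 0.001 -1.     0.002]
 [-1.    -0.001 -0.   ]]
F [ 0.732 -0.613  0.81 ] [-0.024  0.004  0.006]
```

>>> jog_arm:
  series: "-300 0 -400 0;-300 0 -400 0;-300 0 -400 0;-300 0 -400 0;-300 0 -400 0;-300 0 -400 0;-300 0 -400 0;-300 0 -400 0;-300 0 -400 0;-300 0 -400 0"

```text
t: 3.48
tcp_pos: [668.7, -138.2, 653.3]
orientation: [-0.472, 1.534, 2.658]
wrist_force: [1.6, -0.6, -1.5]
width: 0.994
```

```bash
python3 -c "
from h import *
obs()"
```

```text
t 3.4833 q [ 0.195  0.421 -0.136  0.908  0.042  1.849 -1.501] tcp [ 668.656 -138.17   653.263] w 0.994
R [[-0.032 -0.012 -0.999]
 [ 0.017 -1.     0.011]
 [-0.999 -0.017  0.033]]
F [ 1.589 -0.599 -1.492] [-0.058 -0.136  0.015]
```

>>> jog_arm:
  series: "-200 0 -200 0;-200 0 -200 0;-200 0 -200 0;-200 0 -200 0;-200 0 -200 0;-200 0 -200 0;-200 0 -200 0;-200 0 -200 0;-200 0 -200 0;-200 0 -200 0"

```text
t: 4.32
tcp_pos: [687.7, -116.8, 828.0]
orientation: [-2.996, 1.246, 0.099]
wrist_force: [0.4, -2.9, -0.4]
width: 0.998
```

```bash
python3 -c "
from h import *
obs()"
```

```text
t 4.3167 q [-0.105  0.38   0.542  0.632 -0.354  1.861 -1.398] tcp [ 687.687 -116.805  828.003] w 0.998
R [[ 0.317 -0.039 -0.948]
 [ 0.031 -0.998  0.052]
 [-0.948 -0.046 -0.315]]
F [ 0.356 -2.902 -0.419] [-0.201  0.29  -0.067]
```

>>> jog_arm:
  series: "-140 0 -110 0;-140 0 -110 0;-140 0 -110 0;-140 0 -110 0;-140 0 -110 0;-140 0 -110 0;-140 0 -110 0;-140 0 -110 0;-140 0 -110 0;-140 0 -110 0"

```text
t: 5.15
tcp_pos: [690.8, -117.6, 860.5]
orientation: [-3.044, 1.186, 0.036]
wrist_force: [1.6, 0.2, 0.7]
width: 0.998
```

```bash
python3 -c "
from h import *
obs()"
```

```text
t 5.15 q [-0.006  0.371  0.311  0.543 -0.232  1.862 -1.478] tcp [ 690.754 -117.624  860.46 ] w 0.998
R [[ 0.375 -0.055 -0.925]
 [ 0.014 -0.998  0.065]
 [-0.927 -0.037 -0.374]]
F [1.597 0.152 0.718] [ 0.025  0.34  -0.009]
```

>>> jog_arm:
  series: "375 -283 463 0;375 -283 463 0;375 -283 463 0;375 -283 463 0;375 -283 463 0;375 -283 463 0;375 -283 463 0;375 -283 463 0;375 -283 463 0;375 -283 463 0"

```text
t: 5.98
tcp_pos: [523.4, 76.6, 548.0]
orientation: [-3.041, 1.184, 0.038]
wrist_force: [1.6, -0.7, -0.9]
width: 1.002
```

```bash
python3 -c "
from h import *
obs()"
```

```text
t 5.9833 q [-0.416 -0.055  0.092  1.805  0.131  1.023 -2.004] tcp [523.383  76.617 548.034] w 1.002
R [[ 0.377 -0.055 -0.925]
 [ 0.014 -0.998  0.065]
 [-0.926 -0.038 -0.375]]
F [ 1.608 -0.741 -0.942] [ 0.006  0.336 -0.019]
```

>>> jog_arm:
  series: "326 -101 246 -0.1;326 -101 246 -0.1;326 -101 246 -0.1;326 -101 246 -0.1;326 -101 246 -0.1;326 -101 246 -0.1;326 -101 246 -0.1;326 -101 246 -0.1;326 -101 246 -0.1;326 -101 246 -0.1"

```text
t: 6.82
tcp_pos: [443.7, 177.1, 218.8]
orientation: [-3.132, 1.192, 0.043]
wrist_force: [2.1, 0.4, -1.8]
width: 1.002
```

```bash
cat >> h.py <<'E'
def tocam():
    from bench import bot
    o,R=obs(False);M=bot.get_calibration('wrist')
    T=np.eye(4);T[:3,:3]=R;T[:3,3]=o['tcp_pos']
    CAL['wrist']=dict(M,extrinsics=T@M['mount']); return o,R
E
python3 - <<'E'
from h import *
from bench import bot
obs();tocam();im,d=bot.capture('wrist');cv2.imwrite('pics/w1.png',im[:,:,::-1]);np.save('pics/w1.npy',d)
E
```

```text
t 6.8167 q [-0.99   0.254  0.435  2.431  0.513  0.174 -2.614] tcp [443.711 177.116 218.829] w 1.002
R [[ 0.369  0.035 -0.929]
 [ 0.016 -0.999 -0.031]
 [-0.929 -0.003 -0.369]]
F [ 2.111  0.371 -1.837] [-0.     0.324 -0.034]
```

View pics/w1.png

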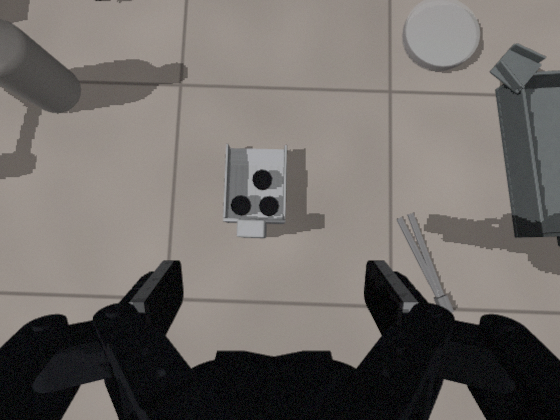

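```bash
cat > kin.py <<'E'
import numpy as np, itertools
from scipy.optimize import least_squares
from scipy.spatial.transform import Rotation as Ro
D=[([1.1052859,0.60015156,-0.00253435,1.60009768,0.00177404,0.94290605,-0.07975757],[274.65,-670.47,230.4],[[0,.379,-.925],[0,-.925,-.379],[-1,0,0]]),
([1.056,-.035,-.052,2.322,-.002,.854,-.177],[119.0,-290.86,312.96],[[0,.379,-.925],[0,-.925,-.379],[-1,0,0]]),
([1.037,-.301,-.124,2.506,-.046,.936,-.236],[63.37,-154.5,312.9],[[0,.379,-.925],[0,-.925,-.379],[-1,0,0]]),
([.963,.07,-.839,1.754,.052,1.341,-1.46],[425.7,-128.75,500.2],[[0,-.002,-1],[0.001,-1,.002],[-1,0,0]]),
([.195,.421,-.136,.908,.042,1.849,-1.501],[668.66,-138.17,653.26],[[-.032,-.012,-.999],[.017,-1,.011],[-.999,-.017,.033]]),
([-.105,.38,.542,.632,-.354,1.861,-1.398],[687.69,-116.8,828.0],[[.317,-.039,-.948],[.031,-.998,.052],[-.948,-.046,-.315]]),
([-.006,.371,.311,.543,-.232,1.862,-1.478],[690.75,-117.62,860.46],[[.375,-.055,-.925],[.014,-.998,.065],[-.927,-.037,-.374]]),
([-.416,-.055,.092,1.805,.131,1.023,-2.004],[523.38,76.6,548.0],[[.377,-.055,-.925],[.014,-.998,.065],[-.926,-.038,-.375]]),
([-.99,.254,.435,2.431,.513,.174,-2.614],[443.7,177.1,218.8],[[.369,.035,-.929],[.016,-.999,-.031],[-.929,-.003,-.369]])]
def rz(a): c,s=np.cos(a),np.sin(a);return np.array([[c,-s,0],[s,c,0],[0,0,1.]])
def ry(a): c,s=np.cos(a),np.sin(a);return np.array([[c,0,s],[0,1,0],[-s,0,c]])
def fk(q,p,S,full=False):
    h,a,b,c=p[:4]; e=p[4:]
    R=rz(S[0]*q[0]+e[0]);pos=np.array([0,0,h]);
    R=R@ry(q[1]+e[1]);pos=pos+R[:,2]*a;el=pos
    R=R@rz(S[1]*q[2])@ry(q[3]+e[2]);pos=pos+R[:,2]*b;w=pos
    R=R@rz(S[2]*q[4])@ry(q[5]+e[3])@rz(S[3]*q[6]+e[4]);pos=pos+R[:,2]*c
    T=np.c_[R[:,2],R[:,1],-R[:,0]]  # x=z, y=y, z=-x
    return (pos,T,el,w) if full else (pos,T)
if __name__=='__main__':
    best=None
    for S in itertools.product([1,-1],repeat=4):
      for e4 in (0,np.pi/2,np.pi,-np.pi/2):
        def f(p):
            r=[]
            for q,t,R in D:
                P,T=fk(q,p,S); r+=list((P-t)/10)+list(5*(T-np.array(R)).ravel())
            return r
        s=least_squares(f,[360,645,446,400,0,0,0,0,e4])
        if best is None or s.cost<best[0]: best=(s.cost,S,s.x)
    print(best)
    np.save('kin.npy',np.r_[best[1],best[2]])
    for q,t,R in D:
        P,T=fk(q,best[2],best[1]); print((P-t).round(1),np.abs(T-np.array(R)).max().round(3))
E
python3 kin.py
```

```text
(np.float64(15.886279469132889), (-1, -1, -1, -1), array([ 3.07725160e+02,  6.51808451e+02,  4.40253977e+02,  3.64367065e+02,
       -9.24608372e-02, -5.31849800e-03, -1.67620372e-02,  2.61772568e-02,
        1.48137885e+00]))
[-9.5 -4.   1.6] 0.006
[23.5 14.6  0. ] 0.003
[34.8 24.  -1.7] 0.005
[14.2  2.9  2.1] 0.006
[-10.8  -4.1   2.8] 0.004
[ 1.  -5.9 -4.7] 0.029
[ 2.3 -6.2 -2.1] 0.035
[-1.7  2.7  3.3] 0.037
[-1.5 -0.8 -1.4] 0.044
```

```bash
cat > kin2.py <<'E'
from kin import *
S=(-1,-1,-1,-1)
def fk(q,p,full=False):
    h,a,b,c=p[:4]; e=p[4:9]; o=p[9:].reshape(-1,2)
    v=lambda i,z:np.array([o[i,0],o[i,1],z])
    R=rz(-q[0]+e[0]);pos=R@v(0,h)
    R=R@ry(q[1]+e[1]);pos=pos+R@v(1,a);el=pos
    R=R@rz(-q[2])@ry(q[3]+e[2]);pos=pos+R@v(2,b);w=pos
    R=R@rz(-q[4])@ry(q[5]+e[3]);pos=pos+R@v(3,0)
    R=R@rz(-q[6]+e[4]);pos=pos+R[:,2]*c
    T=np.c_[R[:,2],R[:,1],-R[:,0]]
    return (pos,T,el,w) if full else (pos,T)
def fit(D,x0=None):
    x0=np.r_[308,650,440,364,0,0,0,0,np.pi/2,np.zeros(8)] if x0 is None else x0
    X0=x0.copy()
    def f(p):
        r=[]
        for q,t,R in D:
            P,T=fk(q,p); r+=list((P-t)/2)+list(200*(T-np.array(R)).ravel())
        return r+list((p[9:]-X0[9:])/60)+list((p[4:9]-X0[4:9])*20)
    return least_squares(f,x0)
if __name__=='__main__':
    s=fit(D);np.set_printoptions(precision=3,suppress=True);print(s.cost,s.x)
    np.save('kin.npy',s.x)
    for q,t,R in D:
        P,T=fk(q,s.x); print((P-t).round(1),np.abs(T-np.array(R)).max().round(4))
E
python3 kin2.py
```

```text
0.6328263772662084 [283.807 647.168 442.318 327.197  -0.     -0.001   0.      0.      1.571
   0.037 -14.957   0.349 -14.957   0.183 -26.043   0.195  -0.567]
[ 0.   0.  -0.1] 0.0015
[-0.1 -0.2  0.1] 0.0007
[0.1 0.3 0. ] 0.0011
[-0.  -0.2 -0.1] 0.0009
[-0.   0.4  0.1] 0.0009
[ 0.1 -0.2  0. ] 0.0007
[-0.2  0.   0.1] 0.0009
[ 0.1 -0.2 -0.1] 0.0007
[-0.   0.2  0. ] 0.0011
```

```bash
cat > ik.py <<'E'
from kin2 import *
P0=np.load('kin.npy')
LO=np.array([-2.57,-.35,-1.29,.11,-1.05,.11,-2.63]);HI=np.array([2.57,1.97,1.29,2.56,4.19,1.86,2.63])
def res(q,p,R):
    P,T=fk(q,P0); return np.r_[(P-p)/100,Ro.from_matrix(T@R.T).as_rotvec()]
def ik(p,R,q0,w=1e-3):
    q0=np.clip(q0,LO+1e-6,HI-1e-6)
    s=least_squares(lambda q:np.r_[res(q,p,R),w*(q-q0)],q0,bounds=(LO,HI),xtol=1e-10,ftol=1e-10)
    r=res(s.x,p,R);return s.x,np.linalg.norm(r[:3])*100,np.linalg.norm(r[3:])
def Rtool(u,ydir):
    u=u/np.linalg.norm(u);y=np.array(ydir,float);y=y-u*(u@y);y/=np.linalg.norm(y);return np.c_[u,y,np.cross(u,y)]
def turn(R,a): return R@Ro.from_rotvec([a,0,0]).as_matrix()
def allik(p,R,n=60,seed=0):
    rng=np.random.default_rng(seed);out=[]
    for i in range(n):
        q,e,r=ik(p,R,rng.uniform(LO,HI))
        if e<.5 and r<.005: out.append(q)
    return np.array(out)
def path(q,p0,R0,p1,R1,n=15):
    dr=Ro.from_matrix(R0.T@R1).as_rotvec();L=[]
    for k in range(1,n+1):
        f=k/n; q,e,r=ik(p0+(p1-p0)*f,R0@Ro.from_rotvec(dr*f).as_matrix(),q,.03); L.append((q,e,r))
    return L
E
python3 - <<'E'
from ik import *
np.set_printoptions(precision=2,suppress=True)
q=np.array(D[-1][0]);R=np.array(D[-1][2]);R=Ro.from_matrix(R).as_matrix();u=R[:,0]
G=np.array([466,199.5,55]);
for flip in (0,1):
    Rf=turn(R,-np.pi*flip)
    for back in (0,120):
        s=allik(G+19*u-back*u,Rf); print('flip',flip,'back',back,len(s)); 
        if len(s): print(s[np.argsort(s[:,4])][::max(1,len(s)//8)])
E
```

```text
flip 0 back 0 29
[[ 0.09  0.99 -1.17  2.44  1.78  1.13  2.38]
 [-0.06  0.84 -0.88  2.44  1.88  0.86  2.26]
 [-0.31  0.72 -0.48  2.46  2.08  0.6   2.03]
 [-0.41  0.7  -0.34  2.47  2.19  0.53  1.92]
 [-0.57  0.69 -0.11  2.48  2.43  0.44  1.67]
 [-0.61  0.69 -0.04  2.48  2.52  0.41  1.58]
 [-0.7   0.69  0.08  2.49  2.7   0.38  1.4 ]
 [-1.01  0.8   0.59  2.51  3.62  0.44  0.49]
 [-1.11  0.87  0.77  2.51  3.87  0.54  0.25]
 [-1.25  1.08  1.13  2.52  4.19  0.85 -0.06]]
flip 0 back 120 27
[[ 0.14  0.7  -1.29  2.45  1.49  0.97  2.51]
 [ 0.05  0.59 -1.1   2.45  1.51  0.8   2.51]
 [-0.25  0.45 -0.62  2.47  1.57  0.51  2.46]
 [-0.7   0.39 -0.02  2.5   1.77  0.25  2.29]
 [-0.94  0.41  0.32  2.51  2.23  0.12  1.85]
 [-0.96  0.42  0.34  2.51  2.32  0.11  1.77]
 [-0.96  0.42  0.34  2.51  2.32  0.11  1.77]
 [-1.14  0.47  0.62  2.52  3.73  0.11  0.39]
 [-1.25  0.52  0.8   2.52  4.19  0.2  -0.04]]
flip 1 back 0 35
[[ 0.13  1.07 -1.29  2.43  1.75  1.25 -0.72]
 [ 0.13  1.07 -1.29  2.43  1.75  1.25 -0.72]
 [ 0.11  1.03 -1.23  2.43  1.77  1.19 -0.74]
 [ 0.08  0.99 -1.17  2.44  1.78  1.12 -0.77]
 [ 0.04  0.93 -1.07  2.44  1.81  1.03 -0.8 ]
 [-0.07  0.83 -0.87  2.45  1.88  0.86 -0.89]
 [-0.23  0.75 -0.61  2.46  2.    0.68 -1.03]
 [-0.52  0.69 -0.18  2.47  2.34  0.46 -1.38]
 [-0.75  0.7   0.17  2.49  2.85  0.37 -1.89]]
flip 1 back 120 36
[[ 0.14  0.7  -1.29  2.45  1.49  0.97 -0.63]
 [ 0.14  0.7  -1.29  2.45  1.49  0.97 -0.63]
 [ 0.12  0.66 -1.23  2.45  1.49  0.92 -0.63]
 [ 0.06  0.6  -1.12  2.45  1.5   0.82 -0.63]
 [ 0.    0.56 -1.01  2.45  1.52  0.74 -0.64]
 [-0.2   0.46 -0.7   2.46  1.56  0.55 -0.67]
 [-0.52  0.4  -0.26  2.48  1.66  0.34 -0.75]
 [-0.75  0.4   0.05  2.5   1.82  0.22 -0.9 ]
 [-0.96  0.42  0.34  2.51  2.32  0.11 -1.37]]
```

```bash
cat > sim.py <<'E'
from ik import *
np.set_printoptions(precision=2,suppress=True)
def run(q,steps,p,R):
    for name,p1,R1 in steps:
        p1=np.array(p1,float)
        L=path(q,p,R,p1,R1); q=L[-1][0]
        print(name,q,'maxerr %.1f mm %.3f rad'%(max(l[1] for l in L),max(l[2] for l in L)),'min margin',np.min([np.minimum(l[0]-LO,HI-l[0]) for l in L],0)); p,R=p1,R1
    return q
E
python3 - <<'E'
from sim import *
q=np.array(D[-1][0]);p=np.array(D[-1][1]);R=Ro.from_matrix(np.array(D[-1][2])).as_matrix();u=R[:,0]
G=np.array([466,199.5,55.]);Rf=turn(turn(R,-np.pi/2),-np.pi/2)
Rh=turn(R,-np.pi/2)
U=np.array([0,0,1.])
g=G+19*u
for sg in (1,-1):
    Ra=turn(Rf,sg*1.57);Rb=turn(Rf,sg*3.14)
    run(q,[('h',p,Rh),('f',p,Rf),('pre',g-120*u,Rf),('grasp',g,Rf),('lift',g+180*U,Rf),('mid',[560,0,250],Rf),('over',[659,-172,260],Rf),('t1',[659,-172,260],Ra),('t2',[659,-172,260],Rb),('low',[659,-172,115],Rb)],p,R)
E
```

```text
h [-0.66  0.24  0.02  2.41  0.88  0.27 -1.44] maxerr 0.0 mm 0.000 rad min margin [1.6  0.59 0.88 0.13 1.6  0.07 0.08]
f [-0.39  0.25 -0.31  2.4   1.01  0.35 -0.01] maxerr 0.0 mm 0.000 rad min margin [1.93 0.59 0.98 0.15 1.94 0.16 1.28]
pre [-0.49  0.4  -0.3   2.48  1.64  0.36 -0.74] maxerr 0.0 mm 0.000 rad min margin [2.07 0.61 0.99 0.08 2.1  0.2  1.89]
grasp [-0.32  0.72 -0.47  2.46  2.09  0.6  -1.12] maxerr 0.0 mm 0.000 rad min margin [2.09 0.77 0.82 0.08 2.1  0.26 1.51]
lift [-0.35  0.3  -0.37  2.33  1.    0.4   0.  ] maxerr 0.0 mm 0.001 rad min margin [2.1  0.65 0.84 0.1  2.05 0.2  1.54]
mid [ 0.33  0.31 -0.56  2.21  0.65  0.36  0.85] maxerr 0.0 mm 0.000 rad min margin [2.24 0.63 0.73 0.23 1.7  0.23 1.78]
over [ 0.72  0.49 -0.71  1.93  0.53  0.5   1.3 ] maxerr 0.0 mm 0.000 rad min margin [1.85 0.67 0.58 0.37 1.58 0.25 1.33]
t1 [ 0.43  0.42 -0.29  1.95  0.08  0.42  0.15] maxerr 0.0 mm 0.000 rad min margin [1.87 0.77 0.61 0.61 1.13 0.31 1.41]
t2 [ 0.11  0.4   0.14  1.97 -0.38  0.44 -0.98] maxerr 0.0 mm 0.000 rad min margin [2.16 0.75 1.03 0.59 0.67 0.31 1.65]
low [ 0.27  0.61 -0.08
[... 595 characters left out ...]
0.37  2.33  1.    0.4   0.  ] maxerr 0.0 mm 0.001 rad min margin [2.1  0.65 0.84 0.1  2.05 0.2  1.54]
mid [ 0.33  0.31 -0.56  2.21  0.65  0.36  0.85] maxerr 0.0 mm 0.000 rad min margin [2.24 0.63 0.73 0.23 1.7  0.23 1.78]
over [ 0.72  0.49 -0.71  1.93  0.53  0.5   1.3 ] maxerr 0.0 mm 0.000 rad min margin [1.85 0.67 0.58 0.37 1.58 0.25 1.33]
t1 [ 0.94  0.62 -1.11  1.92  0.9   0.69  2.55] maxerr 0.0 mm 0.000 rad min margin [1.63 0.84 0.18 0.63 1.61 0.4  0.08]
t2 [ 0.44  0.39 -0.32  2.18  2.29  0.11  2.63] maxerr 4.6 mm 0.293 rad min margin [1.56 0.74 0.   0.38 1.9  0.   0.  ]
low [ 0.4   0.62 -0.27  2.15  2.33  0.11  2.63] maxerr 4.4 mm 0.280 rad min margin [2.14 0.76 0.97 0.38 1.86 0.   0.  ]
```

>>> jog_arm:
  series: "-5 -21 13 -1.25;-5 -21 13 -1.25;-5 -21 13 -1.25;-5 -21 13 -1.25;-5 -21 13 -1.25;-5 -21 13 -1.25;-5 -21 13 -1.25;-5 -21 13 -1.25;-5 -21 13 -1.25;-5 -21 13 -1.25"

```text
t: 7.7
tcp_pos: [429.0, 197.7, 219.4]
orientation: [1.893, 1.193, 0.043]
wrist_force: [0.1, -0.2, -0.9]
width: 1.003
```

>>> jog_arm:
  series: "0 0 0 -1.25;0 0 0 -1.25;0 0 0 -1.25;0 0 0 -1.25;0 0 0 -1.25;0 0 0 -1.25;0 0 0 -1.25;0 0 0 -1.25;0 0 0 -1.25;0 0 0 -1.25"

```text
t: 8.53
tcp_pos: [429.1, 197.7, 219.4]
orientation: [0.642, 1.193, 0.042]
wrist_force: [-0.3, -1.0, -0.4]
width: 0.999
```

```bash
python3 -c "
from h import *
obs()"
```

```text
t 8.5333 q [-0.579  0.239 -0.165  2.408  0.961  0.339 -0.653] tcp [429.078 197.66  219.441] w 0.999
R [[ 0.369  0.522  0.769]
 [ 0.015  0.824 -0.567]
 [-0.929  0.221  0.296]]
F [-0.257 -0.954 -0.364] [-0.001  0.367  0.002]
```

```bash
python3 - <<'E'
from h import *
im=cv2.imread('pics/w1.png')[:,:,::-1]
crop(im,205,325,130,250,6,'pics/w1c.png')
E
```

```text
(no output)
```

View pics/w1c.png

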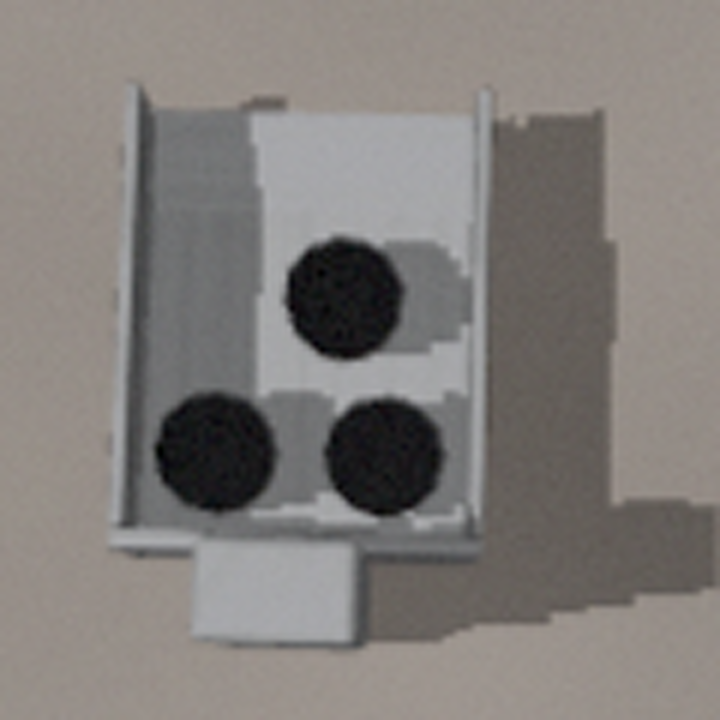

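```bash
python3 - <<'E'
from h import *
from bench import bot
np.set_printoptions(precision=3,suppress=True)
M=bot.get_calibration('wrist');T=np.eye(4);T[:3,:3]=Ro.from_euler('xyz',[-3.132,1.192,.043]).as_matrix();T[:3,3]=[443.711,177.116,218.829]
CAL['wrist']=dict(M,extrinsics=T@M['mount'])
k=lambda L:[(205+u/6,130+v/6) for u,v in L]
print(fit2d('wrist',[(-46,14,72),(-46,-14,72),(-64,-14,72),(-64,14,72),(46,36,26),(46,-36,26),(-46,36,26),(-46,-36,26)],k([(196,541),(358,543),(352,642),(192,640),(127,85),(492,90),(110,548),(482,550)]),[520,200,0]))
E
```

```text
(array([522.569, 200.563,   0.013]), array([[-0.586, -1.094],
       [ 0.566, -0.836],
       [ 1.13 ,  0.844],
       [-0.524,  0.572],
       [-0.463, -0.748],
       [ 0.03 , -0.379],
       [-0.603,  0.308],
       [ 0.343,  1.302]]))
```

>>> jog_arm:
  series: "65 -15 -20 -0.64;65 -15 -20 -0.64;65 -15 -20 -0.64;65 -15 -20 -0.64;65 -15 -20 -0.64;65 -15 -20 -0.64;65 -15 -20 -0.64;65 -15 -20 -0.64;65 -15 -20 -0.64;65 -15 -20 -0.64"

```text
t: 9.37
tcp_pos: [429.7, 198.5, 149.5]
orientation: [0.014, 1.193, 0.045]
wrist_force: [-0.3, 0.4, 0.0]
width: 1.002
```

```bash
python3 - <<'E'
from h import *
from bench import bot
o,R=obs();print('to g (tool):',R.T@(np.array([474,199.8,37.4])-o['tcp_pos']))
im,d=bot.capture('wrist');cv2.imwrite('pics/w2.png',im[:,:,::-1])
E
```

```text
t 9.3667 q [-0.691  0.394 -0.029  2.491  1.751  0.247 -0.835] tcp [429.67  198.546 149.454] w 1.002
R [[ 0.369 -0.032  0.929]
 [ 0.017  0.999  0.028]
 [-0.929  0.005  0.369]]
F [-0.286  0.437  0.018] [-0.048  0.423  0.007]
to g (tool): [120.509  -0.737  -0.148]
```

View pics/w2.png

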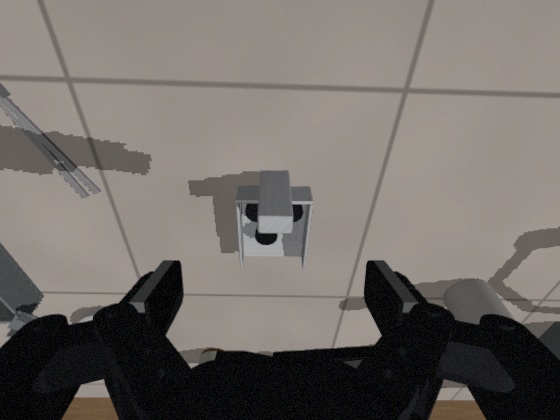

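>>> jog_arm:
  series: "30 0 0 0;60 0 0 0;85 -1 0 0;105 -1 0 0;115 -1 0 0;120 -1 0 0;120 -1 0 0;120 -1 0 0;120 -1 0 0;120 -1 0 0"

```text
t: 10.25
tcp_pos: [473.2, 200.0, 38.5]
orientation: [0.01, 1.193, 0.046]
wrist_force: [-0.3, 0.6, -0.6]
width: 0.999
```

```bash
python3 - <<'E'
from h import *
from bench import bot
o,R=obs();print('to g (tool):',R.T@(np.array([474,199.8,37.4])-o['tcp_pos']))
im,d=bot.capture('wrist');cv2.imwrite('pics/w3.png',im[:,:,::-1])
E
```

```text
t 10.25 q [-0.427  0.694 -0.315  2.466  2.21   0.516 -1.243] tcp [473.221 200.022  38.465] w 0.999
R [[ 0.369 -0.037  0.929]
 [ 0.017  0.999  0.033]
 [-0.929  0.004  0.369]]
F [-0.342  0.577 -0.605] [0.011 0.388 0.01 ]
to g (tool): [ 1.273 -0.255  0.323]
```

View pics/w3.png

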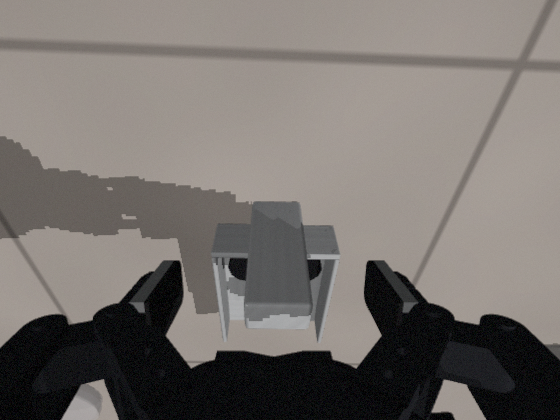

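Post sits centred between the open fingers (columns ~248–310, jaws ~180/365). Closing.

>>> jog_arm:
  series: "0 0 0 0;0 0 0 0;0 0 0 0;0 0 0 0;0 0 0 0;0 0 0 0;0 0 0 0;0 0 0 0;0 0 0 0;0 0 0 0"
  fingers: 0
  force: 80

```text
t: 11.13
tcp_pos: [473.1, 199.7, 37.5]
orientation: [0.009, 1.194, 0.045]
wrist_force: [-2.0, 0.2, 7.0]
width: 0.315
```

```bash
python3 - <<'E'
from h import *
from bench import bot
o,R=obs()
im,d=bot.capture('side');cv2.imwrite('pics/s4.png',im[:,:,::-1]);crop(im,150,450,120,340,2.6,'pics/s4c.png')
E
```

```text
t 11.1333 q [-0.426  0.696 -0.315  2.466  2.211  0.517 -1.243] tcp [473.055 199.668  37.527] w 0.315
R [[ 0.368 -0.037  0.929]
 [ 0.017  0.999  0.033]
 [-0.93   0.003  0.368]]
F [-1.997  0.206  7.018] [-0.131  0.313 -0.022]
```

View pics/s4c.png

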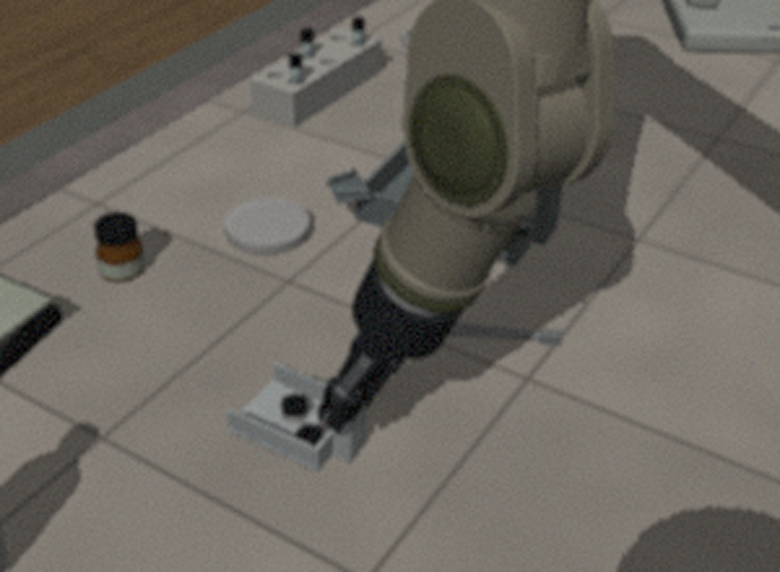

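>>> jog_arm:
  series: "-5 0 2 0;-16 0 6 0;-35 0 14 0;-57 0 22 0;-80 0 31 0;-103 0 41 0;-125 0 50 0;-145 1 58 0;-158 1 63 0;-167 1 66 0"

```text
t: 12.02
tcp_pos: [478.8, 198.0, 198.3]
orientation: [-0.01, 1.18, 0.023]
wrist_force: [1.0, -1.1, -1.4]
width: 0.317
```

```bash
python3 - <<'E'
from h import *
from bench import bot
o,R=obs()
im,d=bot.capture('side');crop(im,150,450,120,340,2.6,'pics/s5c.png')
E
```

```text
t 12.0167 q [-0.666  0.323  0.03   2.363  1.026  0.25  -0.013] tcp [478.829 197.965 198.311] w 0.317
R [[ 0.381 -0.032  0.924]
 [ 0.009  0.999  0.031]
 [-0.925 -0.004  0.381]]
F [ 1.043 -1.092 -1.388] [-0.095  0.54  -0.047]
```

View pics/s5c.png

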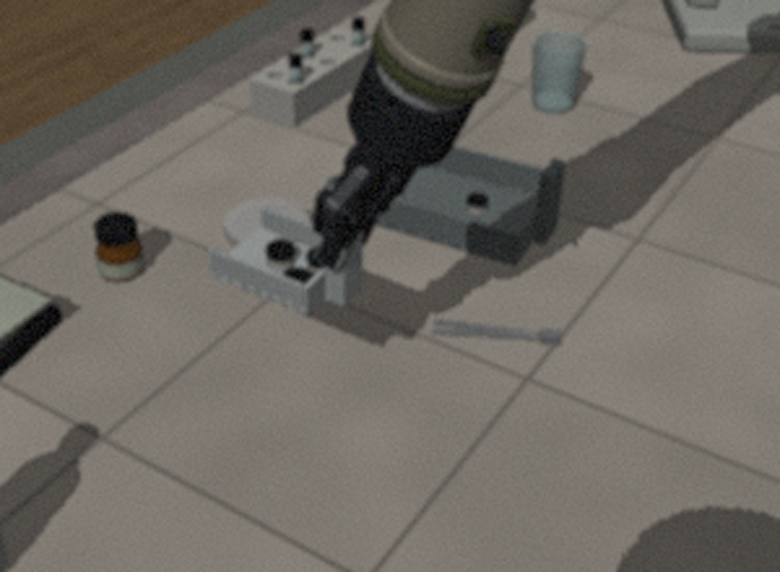

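>>> jog_arm:
  series: "0 -5 2 0;0 -14 7 0;1 -31 15 0;1 -52 25 0;2 -78 37 0;2 -105 50 0;3 -132 62 0;3 -159 75 0;4 -186 88 0;4 -213 101 0"

```text
t: 12.9
tcp_pos: [581.1, -15.2, 232.7]
orientation: [-0.011, 1.179, 0.019]
wrist_force: [0.1, -0.0, -2.0]
width: 0.316
```

```bash
python3 - <<'E'
from h import *
from bench import bot
o,R=obs()
print(R.T@(np.array([659,-172,260])-o['tcp_pos']))
E
```

```text
t 12.9 q [ 0.211  0.338 -0.382  2.202  0.631  0.283  0.895] tcp [581.061 -15.159 232.673] w 0.316
R [[ 0.382 -0.029  0.924]
 [ 0.007  1.     0.028]
 [-0.924 -0.004  0.382]]
F [ 0.067 -0.036 -1.971] [-0.046  0.565  0.042]
[   3.364 -159.153   77.97 ]
```

```bash
python3 - <<'E'
import numpy as np
from scipy.spatial.transform import Rotation as Ro
u=np.array([.382,.007,-.924]);u/=np.linalg.norm(u)
for f in range(0,200,20):
    A=Ro.from_rotvec(u*np.radians(f)).as_matrix()
    m=A@np.array([101,0,-44]);g=A.T@np.array([0,0,-1]);fl=A@np.array([101,36,-44]);fr=A@np.array([101,-36,-44])
    print(f,'mouth',m.round(),'L',fl.round(),'R',fr.round(),'xslope',np.degrees(np.arctan2(g[0],-g[2])).round(1),'yslope',np.degrees(np.arctan2(g[1],-g[2])).round(1))
E
```

```text
0 mouth [101.   0. -44.] L [101.  36. -44.] R [101. -36. -44.] xslope 0.0 yslope 0.0
20 mouth [ 97. -26. -46.] L [108.   8. -41.] R [ 85. -60. -51.] xslope 1.4 yslope -7.5
40 mouth [ 84. -49. -51.] L [106. -21. -43.] R [ 63. -77. -60.] xslope 5.2 yslope -14.2
60 mouth [ 65. -66. -59.] L [ 94. -48. -47.] R [ 37. -84. -71.] xslope 11.1 yslope -19.5
80 mouth [ 42. -75. -69.] L [ 75. -69. -56.] R [  9. -81. -82.] xslope 18.8 yslope -22.9
100 mouth [ 18. -75. -79.] L [ 51. -81. -66.] R [-15. -68. -92.] xslope 26.9 yslope -24.0
120 mouth [ -5. -65. -88.] L [ 24. -83. -77.] R [ -34.  -47. -100.] xslope 34.4 yslope -22.4
140 mouth [-24. -48. -96.] L [ -3. -76. -88.] R [ -46.  -21. -105.] xslope 40.2 yslope -17.5
160 mouth [ -36.  -25. -101.] L [-25. -59. -97.] R [ -48.    9. -105.] xslope 43.8 yslope -9.4
180 mouth [ -40.    1. -102.] L [ -40.  -35. -103.] R [ -41.   37. -102.] xslope 44.9 yslope 1.0
```

>>> jog_arm:
  series: "1 -4 0 0.05;3 -14 0 0.14;7 -28 0 0.24;12 -44 0 0.34;17 -60 1 0.44;22 -74 1 0.54;26 -85 1 0.63;29 -92 1 0.72;31 -96 1 0.8;31 -97 1 0.87"

```text
t: 13.73
tcp_pos: [595.8, -111.6, 203.7]
orientation: [0.862, 1.181, 0.016]
wrist_force: [-0.1, 0.1, -2.0]
width: 0.316
```

```bash
python3 - <<'E'
from h import *
from bench import bot
o,R=obs()
print(R.T@(np.array([597,-112,119])-o['tcp_pos']))
im,d=bot.capture('side');crop(im,200,440,60,260,3,'pics/s6c.png')
E
```

```text
t 13.7333 q [ 0.313  0.403 -0.258  2.179  0.313  0.191  0.523] tcp [ 595.76  -111.602  203.728] w 0.316
R [[ 0.38   0.692  0.614]
 [ 0.006  0.662 -0.749]
 [-0.925  0.288  0.247]]
F [-0.052  0.09  -2.019] [-0.04   0.563  0.01 ]
[ 78.84  -23.844 -19.904]
```

View pics/s6c.png

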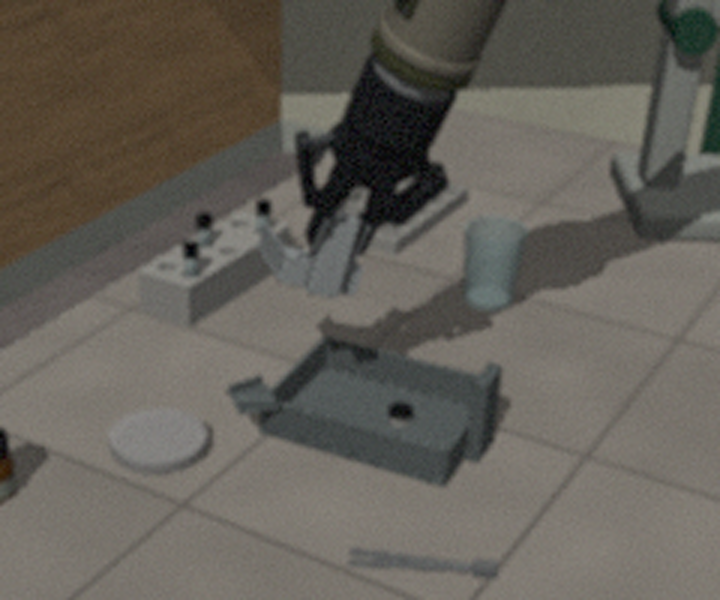

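```bash
python3 - <<'E'
from sim import *
from h import obs
o,R=obs(False);q=np.array(o['joint_pos']);p=np.array(o['tcp_pos'])
t=np.array([597,-112,119.])
for dx in(0,30,60):
    run(q,[('low',t+[dx,0,0],R),('turn',t+[dx,0,0],turn(R,.7)),('turn',t+[dx,0,0],turn(R,1.57))],p,R)
run(q,[('low',t+[0,0,0],turn(R,.7)),('turn',t+[0,0,0],turn(R,1.57))],p,R)
E
```

```text
low [ 0.42  0.57 -0.43  2.24  1.67  0.18 -0.81] maxerr 0.1 mm 0.007 rad min margin [2.15 0.76 0.86 0.32 1.37 0.   1.82]
turn [ 0.52  0.6  -0.57  2.23  1.62  0.27 -1.45] maxerr 0.0 mm 0.000 rad min margin [2.05 0.92 0.72 0.32 2.52 0.08 1.18]
turn [ 0.6   0.63 -0.7   2.23  1.59  0.35 -2.28] maxerr 0.0 mm 0.000 rad min margin [1.97 0.95 0.59 0.33 2.58 0.16 0.35]
low [ 0.32  0.57 -0.29  2.18  1.38  0.11 -0.54] maxerr 0.1 mm 0.006 rad min margin [2.25 0.76 1.   0.37 1.37 0.   2.09]
turn [ 0.32  0.58 -0.29  2.18  1.42  0.11 -1.27] maxerr 0.0 mm 0.001 rad min margin [2.25 0.93 1.   0.38 2.46 0.   1.36]
turn [ 0.32  0.58 -0.29  2.18  1.41  0.11 -2.14] maxerr 0.0 mm 0.001 rad min margin [2.25 0.93 1.   0.38 2.46 0.   0.49]
low [ 0.28  0.59 -0.25  2.11  0.98  0.11 -0.14] maxerr 0.1 mm 0.005 rad min margin [2.27 0.76 1.04 0.38 1.37 0.   2.11]
turn [ 0.28  0.59 -0.25  2.12  1.02  0.11 -0.88] maxerr 0.0 mm 0.001 rad min margin [2.29 0.94 1.04 0.44 2.06 0.   1.75]
turn [ 0.28  0.59 -0.25  2.11  1.01  0.11 -1.74] maxerr 0.0 mm 0.001 rad min margin [2.29 0.94 1.04 0.45 2.06 0.   0.89]
low [ 0.43  0.57 -0.44  2.24  1.66  0.19 -1.5 ] maxerr 0.2 mm 0.010 rad min margin [2.14 0.76 0.85 0.32 1.27 0.   1.13]
turn [ 0.55  0.61 -0.61  2.23  1.61  0.29 -2.31] maxerr 0.0 mm 0.000 rad min margin [2.02 0.93 0.68 0.32 2.53 0.09 0.32]
```

>>> jog_arm:
  series: "4 -1 -1 0;12 -4 -3 0;22 -7 -6 0;33 -10 -8 0;44 -13 -11 0;54 -16 -14 0;63 -19 -16 0;71 -22 -18 0;76 -23 -19 0;79 -24 -20 0"

```text
t: 14.62
tcp_pos: [596.0, -110.3, 126.1]
orientation: [0.851, 1.185, 0.015]
wrist_force: [0.3, -0.1, -2.3]
width: 0.316
```

```bash
python3 - <<'E'
from h import *
from bench import bot
o,R=obs()
im,d=bot.capture('top');crop(im,230,400,120,270,4,'pics/t7c.png')
E
```

```text
t 14.6167 q [ 0.356  0.545 -0.335  2.236  1.58   0.128 -0.721] tcp [ 595.958 -110.345  126.112] w 0.316
R [[ 0.376  0.687  0.622]
 [ 0.006  0.669 -0.743]
 [-0.927  0.283  0.248]]
F [ 0.306 -0.088 -2.323] [-0.     0.606 -0.031]
```

View pics/t7c.png

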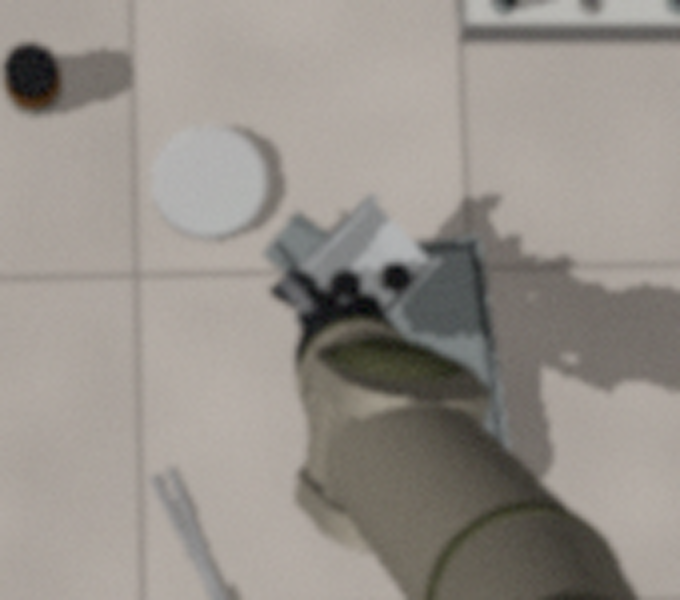

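>>> jog_arm:
  series: "0 -2 0 0.04;-1 -5 0 0.12;-2 -9 -1 0.21;-3 -13 -1 0.3;-4 -16 -2 0.39;-5 -17 -2 0.48;-6 -17 -2 0.57;-6 -17 -2 0.66;-6 -17 -2 0.75;-6 -17 -2 0.84"

```text
t: 15.5
tcp_pos: [580.7, -120.5, 127.1]
orientation: [1.695, 1.186, 0.014]
wrist_force: [-0.2, 0.7, -0.7]
width: 0.315
```

```bash
python3 - <<'E'
from h import *
from bench import bot
o,R=obs()
im,d=bot.capture('side');crop(im,200,440,60,260,3,'pics/s8c.png')
im,d=bot.capture('top');crop(im,230,400,120,270,4,'pics/t8c.png')
E
```

```text
t 15.5 q [ 0.527  0.565 -0.542  2.253  1.587  0.233 -1.541] tcp [ 580.716 -120.45   127.084] w 0.315
R [[ 0.375  0.921 -0.101]
 [ 0.005 -0.111 -0.994]
 [-0.927  0.373 -0.047]]
F [-0.216  0.724 -0.691] [0.124 0.564 0.019]
```

View pics/s8c.png

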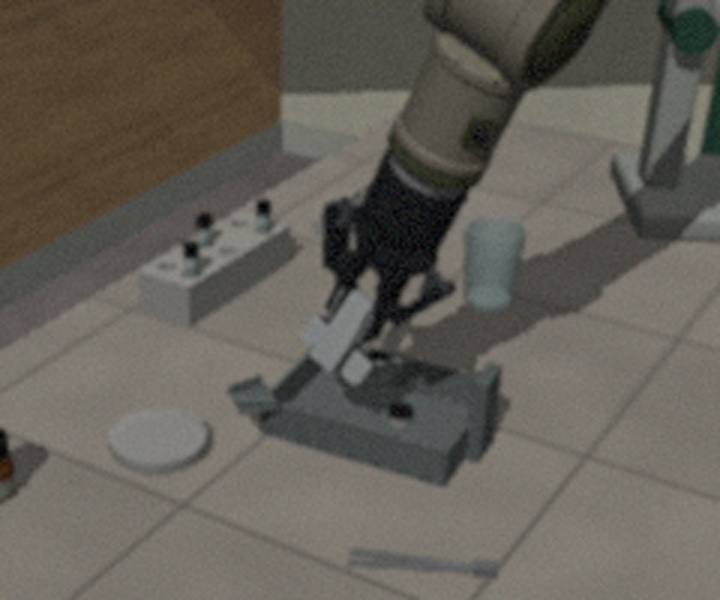

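View pics/t8c.png

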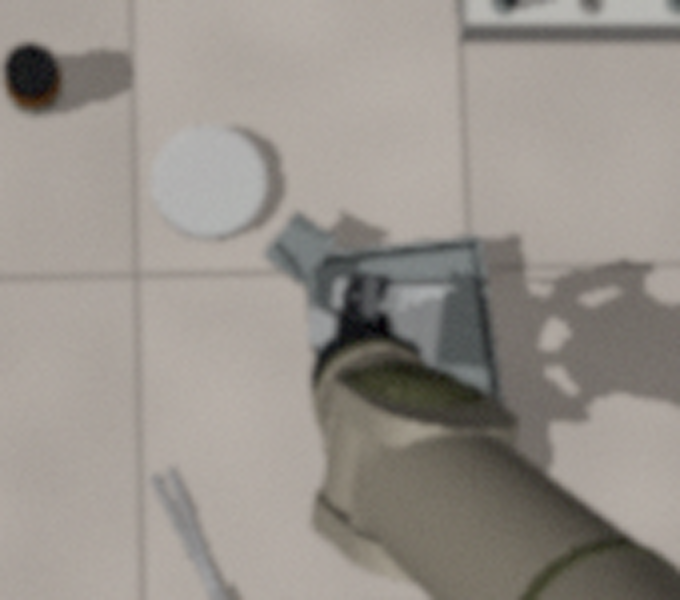

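>>> jog_arm:
  series: "0 0 0 0.1;0 0 0 0.2;0 0 0 0.3;0 0 0 0.4;0 0 0 0.5;0 0 0 0.6;0 0 0 0.7;0 0 0 0.8;0 0 0 0.8;0 0 0 0.8"

```text
t: 16.43
tcp_pos: [581.2, -120.8, 127.5]
orientation: [2.484, 1.185, 0.011]
wrist_force: [0.6, 0.2, -0.5]
width: 0.314
```

```bash
python3 - <<'E'
from h import *
from bench import bot
o,R=obs()
im,d=bot.capture('side');crop(im,200,440,60,260,3,'pics/s9c.png')
im,d=bot.capture('wrist');cv2.imwrite('pics/w9.png',im[:,:,::-1])
E
```

```text
t 16.4333 q [ 0.6    0.589 -0.65   2.248  1.568  0.299 -2.305] tcp [ 581.206 -120.817  127.524] w 0.314
R [[ 0.377  0.575 -0.727]
 [ 0.004 -0.785 -0.619]
 [-0.926  0.23  -0.298]]
F [ 0.606  0.209 -0.52 ] [0.014 0.572 0.001]
```

View pics/s9c.png

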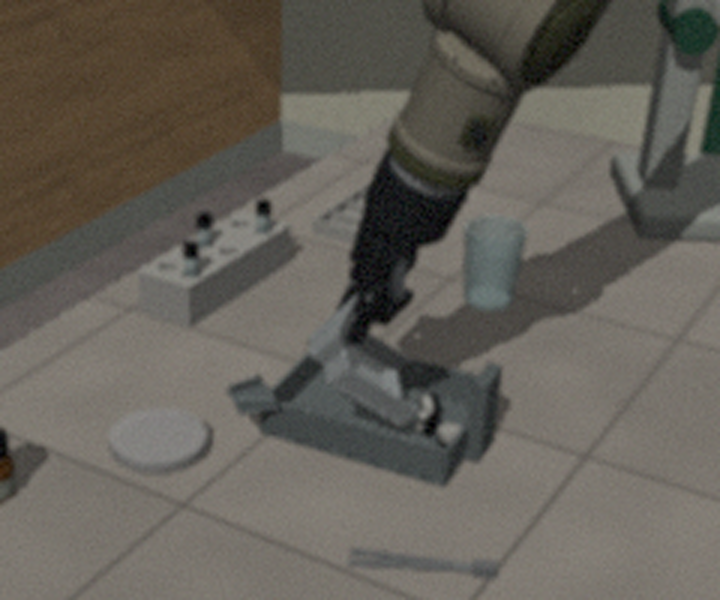

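View pics/w9.png

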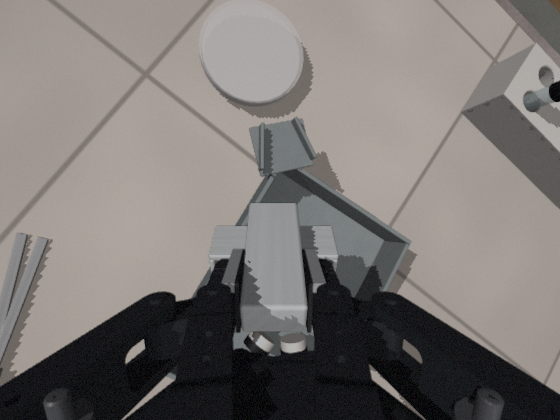

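>>> jog_arm:
  series: "0 0 0 0;-2 0 -1 0;-6 1 -2 0;-12 3 -4 0;-22 6 -7 0;-34 9 -11 0;-48 12 -15 0;-62 16 -20 0;-74 19 -24 0;-83 21 -27 0"

```text
t: 17.37
tcp_pos: [582.0, -121.1, 219.0]
orientation: [2.487, 1.183, 0.009]
wrist_force: [-0.1, -0.3, -1.6]
width: 0.317
```

```bash
python3 - <<'E'
from h import *
from bench import bot
o,R=obs()
im,d=bot.capture('side');crop(im,200,440,60,260,3,'pics/s10c.png')
im,d=bot.capture('wrist');cv2.imwrite('pics/w10.png',im[:,:,::-1])
E
```

```text
t 17.3667 q [ 0.773  0.476 -0.866  2.161  0.967  0.415 -1.723] tcp [ 581.981 -121.097  218.984] w 0.317
R [[ 0.378  0.571 -0.729]
 [ 0.003 -0.788 -0.616]
 [-0.926  0.23  -0.3  ]]
F [-0.125 -0.292 -1.598] [ 0.012  0.5   -0.054]
```

View pics/s10c.png

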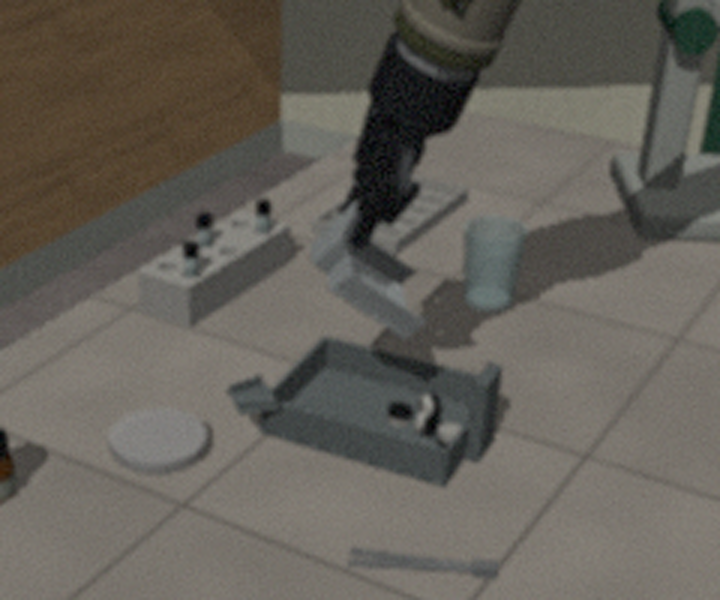

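View pics/w10.png

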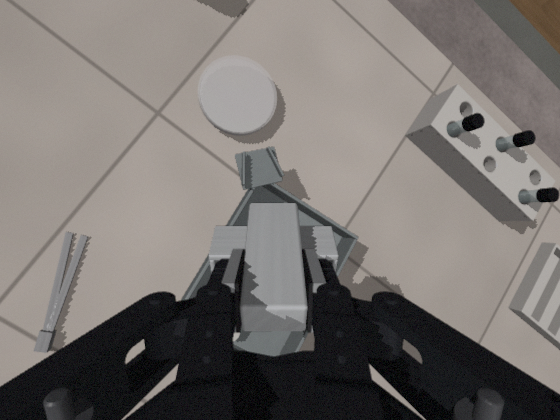

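```bash
python3 - <<'E'
from h import *
from bench import bot
im,d=bot.capture('side');crop(im,300,375,125,225,8,'pics/s11.png')
im=cv2.imread('pics/s11.png');cv2.imwrite('pics/s11.png',im[:,:600][:800]); print(im.shape)
cv2.imwrite('pics/s11a.png',cv2.resize(im,None,fx=.75,fy=.75))
E
```

```text
(800, 600, 3)
```

View pics/s11a.png

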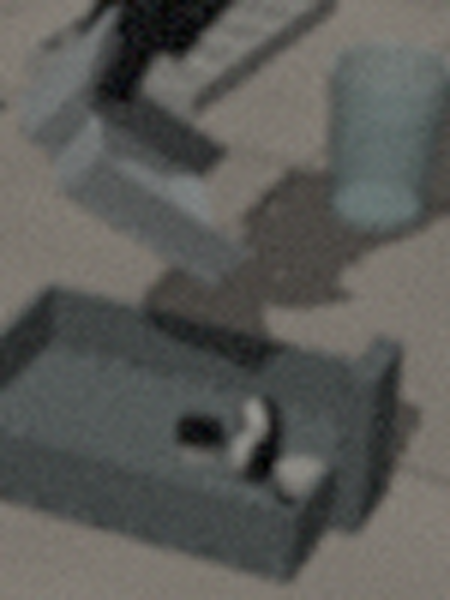

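>>> jog_arm:
  series: "-1 -16 -6 -0.08;-4 -51 -18 -0.2;-6 -92 -33 -0.32;-9 -133 -47 -0.44;-12 -174 -62 -0.56;-15 -215 -76 -0.68;-18 -255 -90 -0.8;-20 -285 -101 -0.92;-21 -308 -109 -1.04;-22 -319 -113 -1.15"

```text
t: 18.35
tcp_pos: [472.4, 204.2, 198.2]
orientation: [1.338, 1.185, 0.021]
wrist_force: [0.6, -0.4, -1.0]
width: 0.318
```

>>> jog_arm:
  series: "0 0 0 -0.12;0 0 0 -0.24;0 0 0 -0.36;0 0 0 -0.48;0 0 0 -0.6;0 0 0 -0.72;0 0 0 -0.84;0 0 0 -0.96;0 0 0 -1.08;0 0 0 -1.2"

```text
t: 19.18
tcp_pos: [473.8, 199.7, 197.9]
orientation: [0.132, 1.185, 0.01]
wrist_force: [0.4, 1.0, -1.5]
width: 0.309
```

```bash
python3 - <<'E'
from h import *
from bench import bot
o,R=obs()
R0=Ro.from_euler('xyz',[.009,1.194,.045]).as_matrix()
print('rel rotvec from grasp (tool)',Ro.from_matrix(R.T@R0).as_rotvec())
print(R.T@(np.array([473,199.7,37.5])-o['tcp_pos']), R.T@[0,0,1])
im,d=bot.capture('side');crop(im,150,450,120,340,2.6,'pics/s12c.png')
im,d=bot.capture('top');crop(im,280,380,160,260,6,'pics/t12c.png')
E
```

```text
t 19.1833 q [ 0.139  0.511 -1.091  2.321  1.306  0.759 -0.476] tcp [473.759 199.721 197.851] w 0.309
R [[ 0.376  0.112  0.92 ]
 [ 0.004  0.992 -0.123]
 [-0.927  0.049  0.373]]
F [ 0.371  0.969 -1.52 ] [ 0.02   0.53  -0.028]
rel rotvec from grasp (tool) [-0.156  0.01   0.013]
[148.284  -8.034 -60.502] [-0.927  0.049  0.373]
```

View pics/s12c.png

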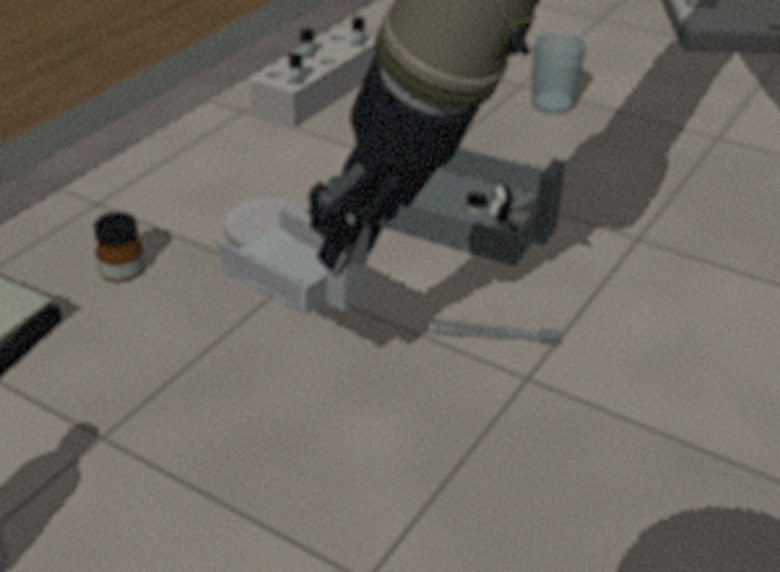

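View pics/t12c.png

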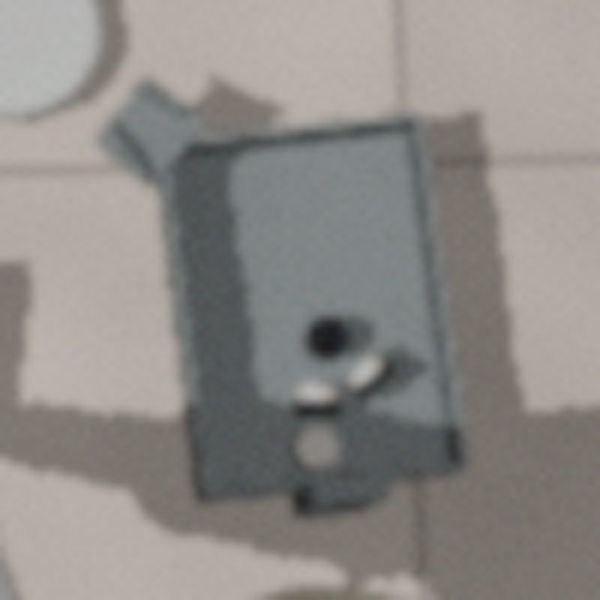

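>>> jog_arm:
  series: "8 0 -3 -0.03;26 -1 -10 -0.07;47 -2 -19 -0.11;68 -4 -28 -0.15;89 -5 -36 -0.16;108 -6 -44 -0.16;123 -7 -50 -0.16;135 -8 -55 -0.16;142 -8 -58 -0.16;145 -8 -59 -0.16"

```text
t: 20.12
tcp_pos: [473.0, 200.0, 40.4]
orientation: [-0.02, 1.186, 0.008]
wrist_force: [0.1, -0.5, -0.9]
width: 0.31
```

```bash
python3 - <<'E'
from h import *
from bench import bot
o,R=obs()
R0=Ro.from_euler('xyz',[.009,1.194,.045]).as_matrix()
print('rel rotvec from grasp (tool)',Ro.from_matrix(R.T@R0).as_rotvec())
print(R.T@(np.array([473,199.7,37.5])-o['tcp_pos']), R.T@[0,0,1])
im,d=bot.capture('side');crop(im,225,325,200,300,6,'pics/s13c.png')
E
```

```text
t 20.1167 q [-0.028  0.865 -0.96   2.44   1.829  0.941 -0.848] tcp [472.982 200.017  40.401] w 0.31
R [[ 0.375 -0.027  0.927]
 [ 0.003  1.     0.028]
 [-0.927 -0.008  0.375]]
F [ 0.092 -0.488 -0.906] [0.055 0.577 0.002]
rel rotvec from grasp (tool) [-0.005  0.007  0.014]
[ 2.695 -0.295 -1.079] [-0.927 -0.008  0.375]
```

View pics/s13c.png

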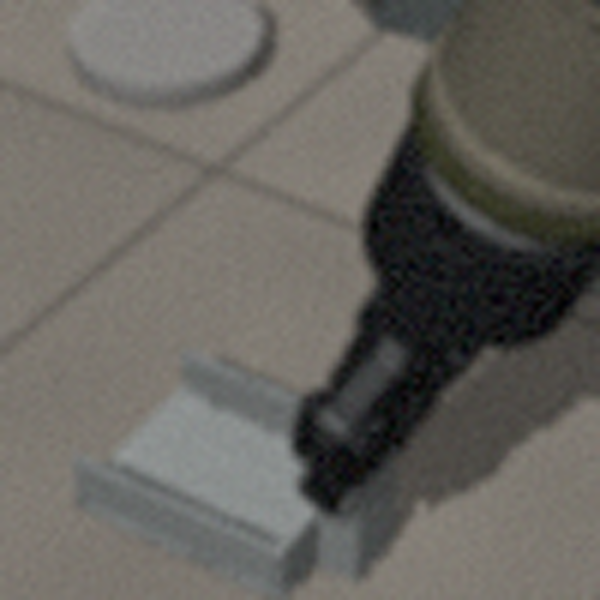

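>>> jog_arm:
  series: "1 0 0 0;1 0 -1 0;2 0 -1 0;3 0 -1 0;3.5 0 -1.5 0;3.5 0 -1.5 0;3.5 0 -1.5 0;3.5 0 -1.5 0;3.5 0 -1.5 0;3.5 0 -1.5 0"

```text
t: 21.0
tcp_pos: [473.6, 200.0, 38.2]
orientation: [-0.021, 1.184, 0.009]
wrist_force: [0.1, 0.7, -0.7]
width: 0.313
```

>>> jog_arm:
  series: "0 0 0 0;0 0 0 0;0 0 0 0;0 0 0 0;0 0 0 0;0 0 0 0;0 0 0 0;0 0 0 0;-4 0 0 0;-12 0 0 0"
  fingers: 1

```text
t: 21.83
tcp_pos: [468.8, 199.7, 49.0]
orientation: [-0.022, 1.185, 0.008]
wrist_force: [-0.2, -0.3, 0.2]
width: 1.004
```

```bash
python3 - <<'E'
from h import *
from bench import bot
o,R=obs()
im,d=bot.capture('side');crop(im,225,325,200,300,6,'pics/s14c.png')
im,d=bot.capture('wrist');cv2.imwrite('pics/w14.png',im[:,:,::-1])
E
```

```text
t 21.8333 q [-0.027  0.845 -0.969  2.445  1.81   0.934 -0.842] tcp [468.824 199.743  48.989] w 1.004
R [[ 0.376 -0.029  0.926]
 [ 0.003  1.     0.03 ]
 [-0.927 -0.008  0.376]]
F [-0.209 -0.281  0.241] [-0.016  0.349  0.07 ]
```

View pics/s14c.png

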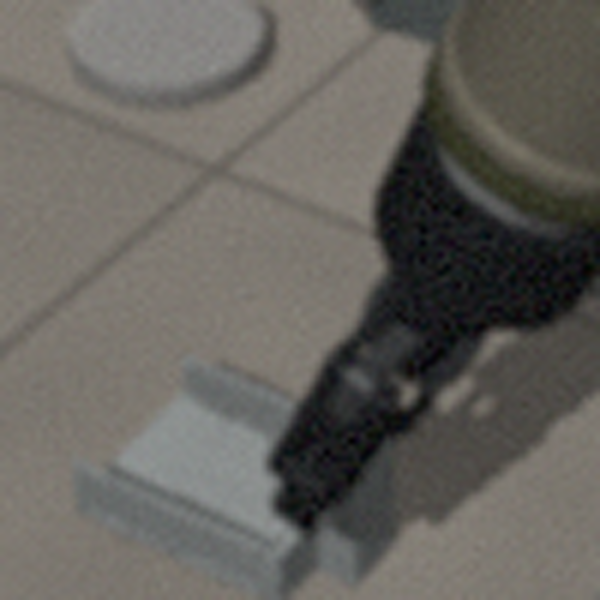

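View pics/w14.png

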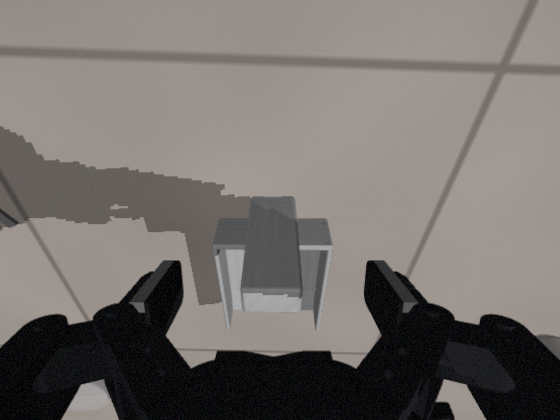

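```bash
python3 - <<'E'
from sim import *
from h import obs
o,R=obs(False);q=np.array(o['joint_pos']);p=np.array(o['tcp_pos']);u=R[:,0]
g=np.array([473.9,-183,52.4])
b=p-130*u
yawfix=-.05
for name,flip in (('A',0),('B+',1),('B-',-1)):
    print(name)
    Rm=turn(R,flip*1.57);Rg=turn(turn(R,flip*3.14),yawfix)
    run(q,[('back',b,R),('mid',[470,0,250],Rm),('pre',g-120*u,Rg),('grasp',g,Rg),('lift',g+[0,0,250],Rg),('t1',g+[20,0,260],turn(Rg,-.8)),('t2',g+[40,0,260],turn(Rg,-1.65)),('t3',g+[40,0,260],turn(Rg,-1.95))],p,R)
E
```

```text
A
back [ 0.04  0.53 -1.1   2.44  1.43  0.78 -0.59] maxerr 0.0 mm 0.000 rad min margin [2.53 0.88 0.19 0.1  2.4  0.67 1.8 ]
mid [ 0.82  0.34 -1.21  2.36  1.06  0.49  0.37] maxerr 0.0 mm 0.000 rad min margin [1.75 0.69 0.08 0.11 2.11 0.38 2.09]
pre [ 1.12  0.51 -1.    2.45  1.59  0.32  0.39] maxerr 0.0 mm 0.000 rad min margin [1.45 0.69 0.1  0.1  2.14 0.21 2.24]
grasp [ 1.02  0.88 -1.05  2.45  1.99  0.67  0.03] maxerr 0.0 mm 0.000 rad min margin [1.46 0.89 0.23 0.1  2.2  0.24 2.3 ]
lift [ 1.37  0.35 -1.29  2.2   0.57  0.51  1.36] maxerr 0.0 mm 0.001 rad min margin [1.2  0.7  0.   0.12 1.62 0.28 1.27]
t1 [ 1.34  0.37 -1.29  2.15  0.58  0.56  2.14] maxerr 0.0 mm 0.000 rad min margin [1.2  0.7  0.   0.37 1.62 0.41 0.49]
t2 [ 1.25  0.38 -1.29  2.17  0.86  0.56  2.63] maxerr 2.8 mm 0.108 rad min margin [1.23 0.72 0.   0.39 1.64 0.45 0.  ]
t3 [ 1.26  0.35 -1.29  2.25  1.14  0.48  2.63] maxerr 4.8 mm 0.202 rad min margin [1.31 0.7  0.   0.31 1.93 0.37 0.  ]
B+
back [ 0.04  0.53 -1.1   2.44  1.43  0.78 -0.59] maxerr 0.0 mm 0.000 rad min margin [2.53 0.88 0.19 0.1  2.4  0.67 1.8 ]
mid [ 0.7   0
[... 1076 characters left out ...]
 0.77  0.39 -0.51  2.49  2.5   0.11  2.63] maxerr 0.7 mm 0.030 rad min margin [1.5  0.65 0.   0.07 1.69 0.   0.  ]
grasp [ 0.72  0.7  -0.55  2.47  2.55  0.39  2.59] maxerr 0.3 mm 0.012 rad min margin [1.81 0.76 0.74 0.07 1.64 0.   0.  ]
lift [ 1.03  0.17 -0.81  2.44  2.41  0.11  2.63] maxerr 5.9 mm 0.297 rad min margin [1.54 0.52 0.48 0.1  1.66 0.   0.  ]
t1 [0.24 0.11 0.07 2.42 4.19 0.11 1.65] maxerr 6.3 mm 0.322 rad min margin [1.56 0.46 0.49 0.12 0.   0.   0.  ]
t2 [0.21 0.13 0.09 2.4  4.19 0.11 2.49] maxerr 5.6 mm 0.295 rad min margin [2.33 0.46 1.2  0.14 0.   0.   0.14]
t3 [-0.11  0.13  0.41  2.41  4.19  0.11  2.63] maxerr 6.3 mm 0.330 rad min margin [2.36 0.48 0.88 0.15 0.   0.   0.  ]
```

```bash
python3 - <<'E'
from sim import *
from h import obs
o,R=obs(False);q=np.array(o['joint_pos']);p=np.array(o['tcp_pos']);u=R[:,0]
g=np.array([473.9,-183,52.4])
b=p-130*u
Rg=turn(R,-.05)
for end in ([550,-50,310],[620,0,310],[620,100,310],[700,0,330]):
    print(end)
    run(q,[('back',b,R),('mid',[470,0,250],R),('pre',g-120*u,Rg),('grasp',g,Rg),('lift',g+[0,0,250],Rg),('m',end,Rg),('t1',end,turn(Rg,-.8)),('t2',end,turn(Rg,-1.65)),('t3',end,turn(Rg,-1.95))],p,R)
E
```

```text
[550, -50, 310]
back [ 0.04  0.53 -1.1   2.44  1.43  0.78 -0.59] maxerr 0.0 mm 0.000 rad min margin [2.53 0.88 0.19 0.1  2.4  0.67 1.8 ]
mid [ 0.82  0.34 -1.21  2.36  1.06  0.49  0.37] maxerr 0.0 mm 0.000 rad min margin [1.75 0.69 0.08 0.11 2.11 0.38 2.09]
pre [ 1.12  0.51 -1.    2.45  1.59  0.32  0.39] maxerr 0.0 mm 0.000 rad min margin [1.45 0.69 0.1  0.1  2.14 0.21 2.24]
grasp [ 1.02  0.88 -1.05  2.45  1.99  0.67  0.03] maxerr 0.0 mm 0.000 rad min margin [1.46 0.89 0.23 0.1  2.2  0.24 2.3 ]
lift [ 1.37  0.35 -1.29  2.2   0.57  0.51  1.36] maxerr 0.0 mm 0.001 rad min margin [1.2  0.7  0.   0.12 1.62 0.28 1.27]
m [ 0.87  0.33 -1.11  2.13  0.68  0.56  0.96] maxerr 0.0 mm 0.000 rad min margin [1.23 0.67 0.01 0.36 1.62 0.4  1.29]
t1 [ 0.97  0.41 -1.29  2.13  0.83  0.65  1.62] maxerr 0.0 mm 0.000 rad min margin [1.6  0.68 0.   0.43 1.74 0.46 1.01]
t2 [ 0.97  0.41 -1.29  2.13  0.83  0.65  2.47] maxerr 0.0 mm 0.000 rad min margin [1.6  0.76 0.   0.43 1.88 0.54 0.16]
t3 [ 0.95  0.39 -1.29  2.15  0.93  0.65  2.63] maxerr 1.4 mm 0.056 rad min margin [1.6  0.74 0.   0.41 1.88 0.54 0.  ]
[620,
[... 2575 characters left out ...]
8 -1.05  2.45  1.99  0.67  0.03] maxerr 0.0 mm 0.000 rad min margin [1.46 0.89 0.23 0.1  2.2  0.24 2.3 ]
lift [ 1.37  0.35 -1.29  2.2   0.57  0.51  1.36] maxerr 0.0 mm 0.001 rad min margin [1.2  0.7  0.   0.12 1.62 0.28 1.27]
m [ 0.58  0.5  -0.99  1.82  0.77  0.77  0.88] maxerr 0.0 mm 0.000 rad min margin [1.27 0.7  0.03 0.38 1.63 0.41 1.31]
t1 [ 0.67  0.57 -1.17  1.82  0.9   0.87  1.58] maxerr 0.0 mm 0.000 rad min margin [1.9  0.85 0.12 0.74 1.83 0.67 1.05]
t2 [ 0.71  0.64 -1.29  1.81  0.99  0.95  2.36] maxerr 0.0 mm 0.000 rad min margin [1.86 0.93 0.   0.74 1.96 0.77 0.27]
t3 [ 0.71  0.63 -1.29  1.82  1.01  0.95  2.63] maxerr 0.3 mm 0.018 rad min margin [1.86 0.98 0.   0.74 2.04 0.84 0.  ]
```

>>> jog_arm:
  series: "-10 0 0 0;-30 0 0 0;-60 0 0 0;-95 0 0 0;-120 -5 0 0;-130 -25 0 0;-130 -58 0 0;-130 -95 0 0;-130 -135 0 0;-130 -175 0 0"

```text
t: 22.77
tcp_pos: [424.6, 23.5, 171.9]
orientation: [-0.023, 1.183, 0.01]
wrist_force: [1.3, -1.1, 0.8]
width: 1.001
```

```bash
python3 - <<'E'
from h import *
from bench import bot
o,R=obs()
im,d=bot.capture('top');crop(im,180,280,190,290,6,'pics/t15c.png')
g=np.array([473.9,-183,52.4]);print(R.T@(g-120*R[:,0]-o['tcp_pos']))
E
```

```text
t 22.7667 q [ 0.524  0.441 -1.053  2.555  1.644  0.53  -0.359] tcp [424.557  23.548 171.88 ] w 1.001
R [[ 0.378 -0.031  0.925]
 [ 0.004  0.999  0.032]
 [-0.926 -0.009  0.378]]
F [ 1.278 -1.111  0.763] [ 0.004  0.325 -0.055]
[   8.522 -206.92    -6.215]
```

View pics/t15c.png

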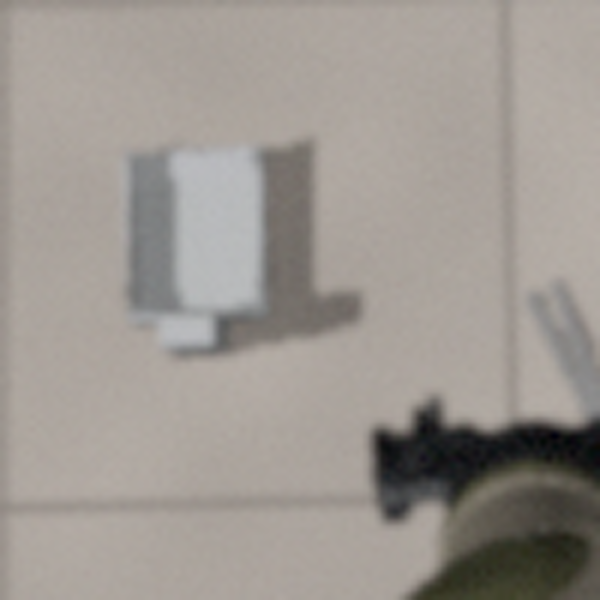

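>>> jog_arm:
  series: "0 -5 12 0;0 -20 24 0;0 -45 28 -0.01;0 -75 28 -0.02;0 -108 26 -0.03;3 -140 20 -0.045;5 -170 12 -0.045;7 -192 0 -0.045;8 -204 -5 -0.045;8 -207 -6 -0.045"

```text
t: 23.65
tcp_pos: [427.3, -184.5, 162.8]
orientation: [-0.068, 1.185, 0.004]
wrist_force: [-0.1, -0.6, -0.1]
width: 1.001
```

```bash
python3 - <<'E'
from h import *
from bench import bot
o,R=obs();tocam()
im,d=bot.capture('wrist');cv2.imwrite('pics/w16.png',im[:,:,::-1]);np.save('pics/w16.npy',d)
g=np.array([473.9,-183,52.4]);print(R.T@(g-o['tcp_pos']))
E
```

```text
t 23.65 q [ 0.99   0.448 -0.808  2.462  1.682  0.209  0.293] tcp [ 427.331 -184.472  162.799] w 1.001
R [[ 0.376 -0.067  0.924]
 [ 0.002  0.997  0.072]
 [-0.927 -0.025  0.375]]
F [-0.078 -0.588 -0.127] [-0.026  0.381 -0.061]
[119.811   1.162   1.693]
```

View pics/w16.png

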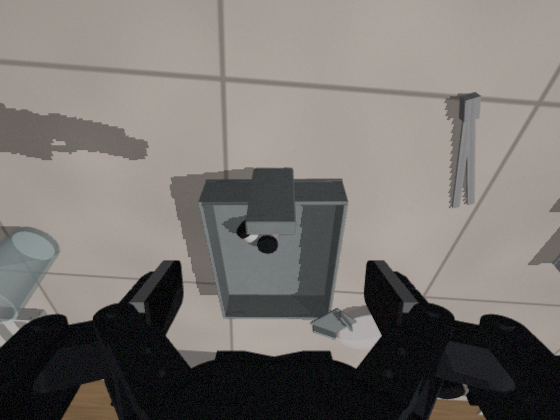

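```bash
python3 - <<'E'
from h import *
np.set_printoptions(precision=3,suppress=True)
im=cv2.imread('pics/w16.png')[:,:,::-1];crop(im,190,360,160,330,4,'pics/w16c.png')
E
```

```text
(no output)
```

View pics/w16c.png

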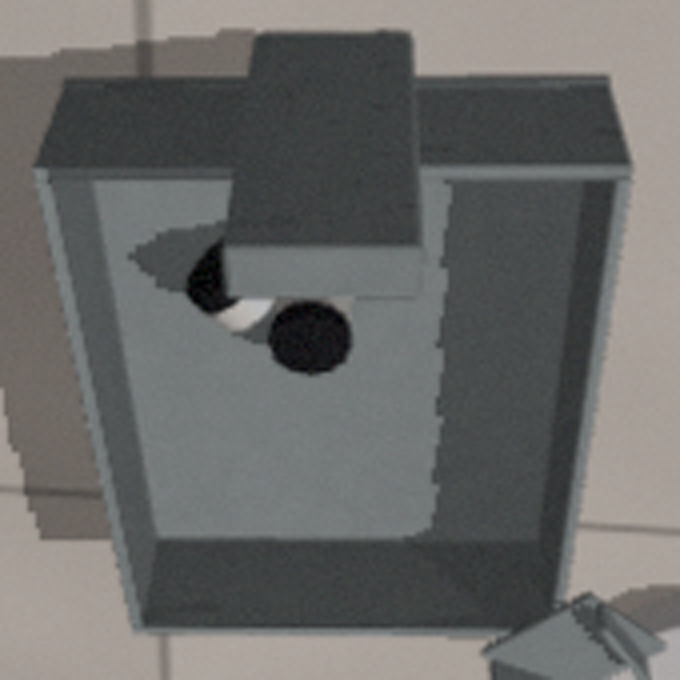

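```bash
python3 - <<'E'
from h import *
from bench import bot
np.set_printoptions(precision=3,suppress=True)
tocam()
k=lambda L:[(190+u/4,160+v/4) for u,v in L]
x,r=fit2d('wrist',[(-109,-20,86),(-109,20,86),(-95,20,86),(-95,-20,86),(-95,-70,40),(-95,70,40),(95,-70,40),(-95,-70,0),(-95,70,0)],k([(225,247),(420,244),(420,297),(228,297),(35,167),(632,167),(137,632),(65,80),(610,78)]),[568,-175,.07])
print(x,r)
o,R=obs(False);c,s=np.cos(x[2]),np.sin(x[2])
G=np.array([x[0]-102*c,x[1]-102*s,70]);print(G,'tool delta',R.T@(G+19*R[:,0]-o['tcp_pos']),'yaw jaw',np.arctan2(-R[0,1],R[1,1]))
E
```

```text
[ 573.882 -174.671    0.095] [[-1.224  0.317]
 [ 1.314  0.844]
 [ 0.98   0.917]
 [-0.529  1.054]
 [-0.984  0.271]
 [ 0.959 -0.754]
 [-0.712  0.462]
 [-0.024 -0.867]
 [-0.174 -1.664]]
[ 472.344 -184.366   70.   ] tool delta [121.981  -1.354   5.949] yaw jaw 0.06806344417506606
```

```bash
python3 - <<'E'
from h import *
np.set_printoptions(precision=1,suppress=True)
tocam();d=np.load('pics/w16.npy')
for u,v in [(270,227),(275,227),(262,228),(285,228),(270,200),(270,185),(260,200),(285,200)]: print(u,v,d[v,u],dep('wrist',u,v,d))
E
```

```text
270 227 243.36824 [ 471.4 -185.2   85.1]
275 227 241.97545 [ 470.2 -181.2   86.1]
262 228 243.95436 [ 472.8 -191.4   85.3]
285 228 243.24397 [ 471.1 -173.2   85.4]
270 200 261.78583 [ 465.4 -186.5   57. ]
270 185 280.37048 [ 465.6 -187.3   33.6]
260 200 262.1694 [ 466.2 -195.    56.9]
285 200 261.2352 [ 464.2 -173.7   57.2]
```

>>> jog_arm:
  series: "20 0 3 -0.01;50 -1 5 -0.02;78 -1 6 -0.02;98 -1 6 -0.02;111 -1 6 -0.02;118 -1 6 -0.02;121 -1 6 -0.02;122 -1 6 -0.02;122 -1 6 -0.02;122 -1 6 -0.02"

```text
t: 24.53
tcp_pos: [480.3, -182.7, 53.3]
orientation: [-0.09, 1.183, 0.007]
wrist_force: [1.0, 0.2, 0.8]
width: 0.994
```

```bash
python3 - <<'E'
from h import *
from bench import bot
o,R=obs()
im,d=bot.capture('wrist');cv2.imwrite('pics/w17.png',im[:,:,::-1])
im,d=bot.capture('side');crop(im,250,400,130,260,5,'pics/s17.png')
g=np.array([472,-184,70])+19*R[:,0];print(R.T@(g-o['tcp_pos']))
E
```

```text
t 24.5333 q [ 0.961  0.825 -0.95   2.439  2.051  0.586 -0.019] tcp [ 480.349 -182.676   53.349] w 0.994
R [[ 0.378 -0.09   0.921]
 [ 0.003  0.995  0.096]
 [-0.926 -0.034  0.376]]
F [0.993 0.246 0.823] [ 0.003  0.373 -0.031]
[ 0.425 -1.134 -1.552]
```

View pics/w17.png

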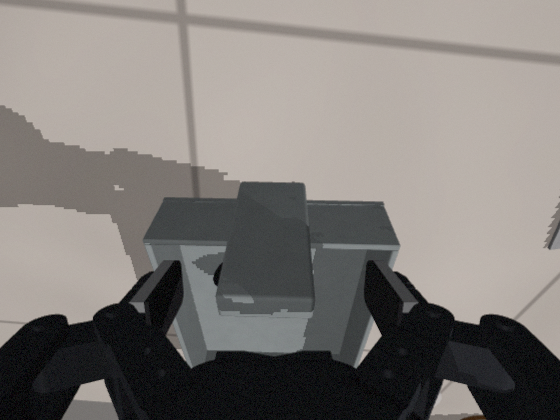

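View pics/s17.png

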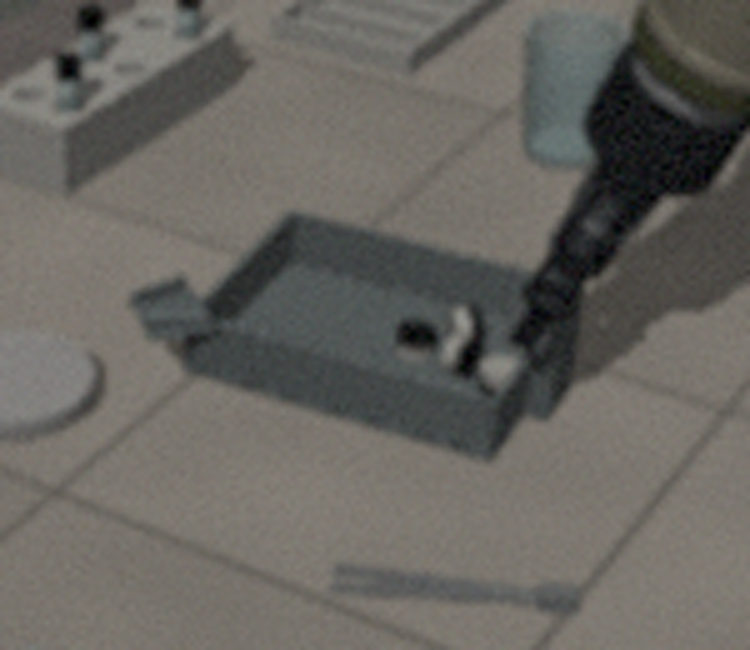

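>>> jog_arm:
  series: "0 -2 -1.5 0;0 -2 -1.5 0;0 -2 -1.5 0;0 -2 -1.5 0;0 -2 -1.5 0;0 -2 -1.5 0;0 -2 -1.5 0;0 -2 -1.5 0;0 -2 -1.5 0;0 -2 -1.5 0"
  fingers: 0
  force: 115

```text
t: 25.47
tcp_pos: [478.9, -184.9, 52.8]
orientation: [-0.088, 1.183, 0.007]
wrist_force: [-6.3, -3.7, 18.3]
width: 0.452
```

```bash
python3 - <<'E'
from h import *
from bench import bot
o,R=obs()
print(R.T@[0,0,1.],R.T@(np.array([520,-120,310])-o['tcp_pos']))
E
```

```text
t 25.4667 q [ 0.967  0.826 -0.949  2.44   2.055  0.585 -0.017] tcp [ 478.909 -184.866   52.764] w 0.452
R [[ 0.378 -0.089  0.921]
 [ 0.003  0.995  0.095]
 [-0.926 -0.033  0.377]]
F [-6.315 -3.694 18.327] [ 0.454  0.386 -0.121]
[-0.926 -0.033  0.377] [-222.417   52.339  140.917]
```

>>> jog_arm:
  series: "-3 0 1 0;-9 0 4 0;-18 -1 7 0;-30 -1 12 0;-45 -2 18 0;-60 -2 24 0;-75 -3 31 0;-88 -3 36 0;-97 -3 39 0;-102 -4 41 0"

```text
t: 26.3
tcp_pos: [479.2, -185.0, 163.9]
orientation: [-0.09, 1.181, 0.006]
wrist_force: [-0.9, -0.1, -3.1]
width: 0.452
```

```bash
python3 - <<'E'
from h import *
from bench import bot
o,R=obs()
im,d=bot.capture('side');crop(im,220,420,100,260,4,'pics/s18.png')
print(R.T@(np.array([620,20,310])-o['tcp_pos']))
E
```

```text
t 26.3 q [ 0.878  0.467 -0.725  2.372  1.472  0.201  0.504] tcp [ 479.151 -184.96   163.865] w 0.452
R [[ 0.38  -0.09   0.921]
 [ 0.002  0.995  0.096]
 [-0.925 -0.034  0.378]]
F [-0.889 -0.141 -3.13 ] [0.027 0.862 0.023]
[-81.238 186.392 204.599]
```

View pics/s18.png

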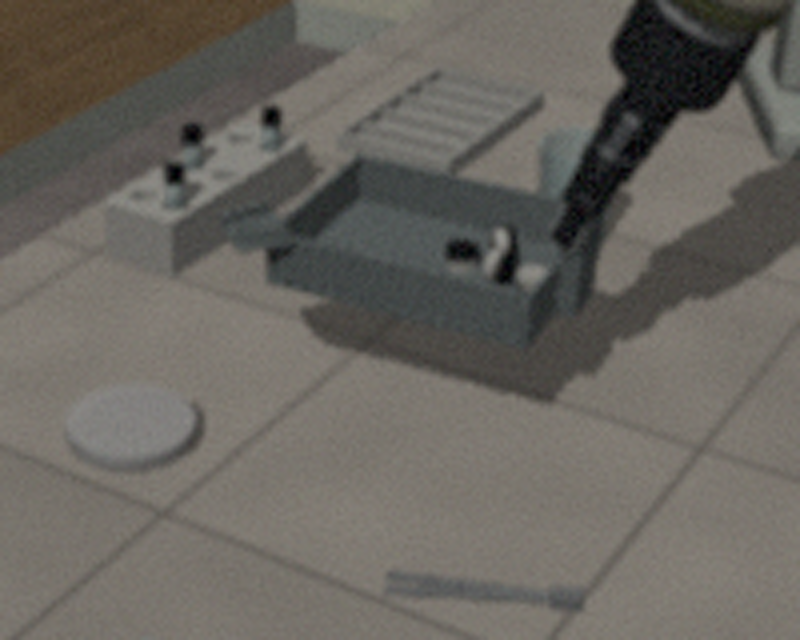

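>>> jog_arm:
  series: "-1 3 3 0;-4 10 10 0;-9 20 22 0;-15 34 38 0;-22 51 56 0;-30 69 76 0;-38 87 95 0;-45 103 113 0;-51 117 129 0;-56 128 141 0"

```text
t: 27.18
tcp_pos: [576.9, -42.7, 263.1]
orientation: [-0.083, 1.184, 0.013]
wrist_force: [0.3, 0.3, -2.5]
width: 0.449
```

```bash
python3 - <<'E'
from sim import *
from h import *
o,R=obs();p=np.array(o['tcp_pos']);q=np.array(o['joint_pos'])
e=np.array([620,30,320.]);print(R.T@(e-p))
run(q,[('m',e,turn(R,-.5)),('t1',e,turn(R,-1)),('t2',e,turn(R,-1.65)),('t3',e,turn(R,-1.8))],p,R)
E
```

```text
t 27.1833 q [ 0.726  0.416 -0.999  2.145  0.892  0.527  0.768] tcp [576.885 -42.658 263.07 ] w 0.449
R [[ 0.377 -0.09   0.922]
 [ 0.005  0.995  0.095]
 [-0.926 -0.031  0.376]]
F [ 0.302  0.315 -2.538] [-0.011  0.833 -0.019]
[-36.093  66.645  68.08 ]
m [ 0.674  0.459 -1.172  1.988  0.867  0.76   1.199] maxerr 0.0 mm 0.000 rad min margin [1.845 0.767 0.118 0.424 1.917 0.432 1.431]
t1 [ 0.726  0.515 -1.285  1.986  0.943  0.831  1.63 ] maxerr 0.0 mm 0.000 rad min margin [1.844 0.813 0.005 0.572 1.922 0.654 1.   ]
t2 [ 0.728  0.518 -1.29   1.986  0.947  0.835  2.277] maxerr 0.0 mm 0.000 rad min margin [1.842 0.868 0.    0.574 1.997 0.725 0.353]
t3 [ 0.728  0.518 -1.29   1.986  0.947  0.835  2.427] maxerr 0.0 mm 0.000 rad min margin [1.842 0.868 0.    0.574 1.997 0.725 0.203]
```

>>> jog_arm:
  series: "-4 7 7 -0.02;-9 16 16 -0.06;-14 26 26 -0.11;-19 36 36 -0.16;-24 45 45 -0.21;-28 53 53 -0.26;-31 59 59 -0.31;-34 63 64 -0.36;-36 66 67 -0.41;-36 67 68 -0.46"

```text
t: 28.02
tcp_pos: [619.2, 28.7, 319.0]
orientation: [-0.55, 1.184, 0.009]
wrist_force: [-0.3, 0.3, -2.0]
width: 0.448
```

>>> jog_arm:
  series: "0 0 0 -0.06;0 0 0 -0.12;0 0 0 -0.18;0 0 0 -0.24;0 0 0 -0.3;0 0 0 -0.36;0 0 0 -0.42;0 0 0 -0.48;0 0 0 -0.54;0 0 0 -0.6"

```text
t: 28.85
tcp_pos: [618.8, 27.6, 318.3]
orientation: [-1.152, 1.185, 0.007]
wrist_force: [0.2, -0.6, -3.0]
width: 0.451
```

```bash
python3 - <<'E'
from h import *
from bench import bot
o,R=obs()
im,d=bot.capture('side');crop(im,180,420,80,260,3.3,'pics/s19.png')
im,d=bot.capture('top');crop(im,180,360,120,260,4,'pics/t19.png')
E
```

```text
t 28.85 q [ 0.711  0.494 -1.242  1.99   0.919  0.803  1.718] tcp [618.772  27.631 318.261] w 0.451
R [[ 0.376 -0.849  0.37 ]
 [ 0.003  0.401  0.916]
 [-0.927 -0.343  0.153]]
F [ 0.187 -0.619 -3.009] [-0.195  0.733  0.058]
```

View pics/s19.png

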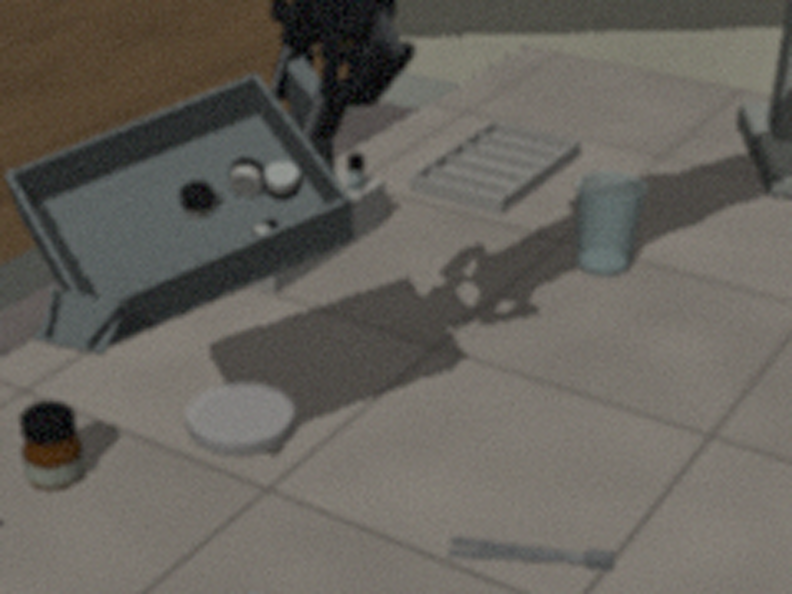

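View pics/t19.png

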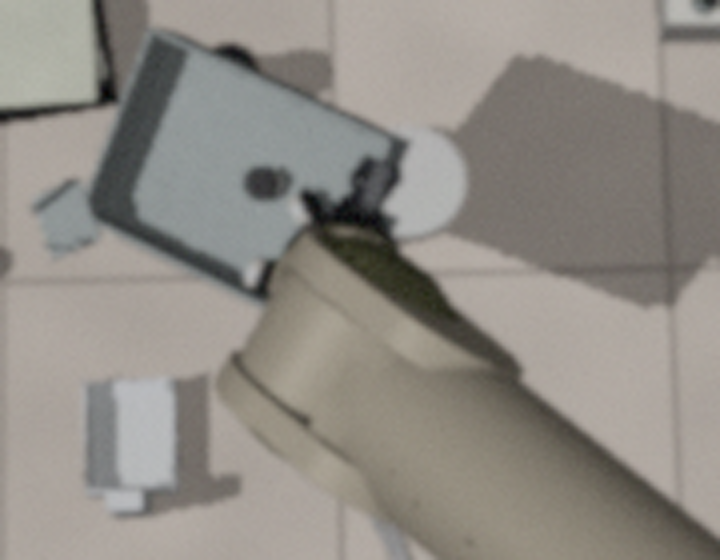

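>>> jog_arm:
  series: "0 0 0 -0.07;0 0 0 -0.14;0 0 0 -0.21;0 0 0 -0.28;0 0 0 -0.35;0 0 0 -0.42;0 0 0 -0.49;0 0 0 -0.55;0 0 0 -0.55;0 0 0 -0.55"

```text
t: 29.78
tcp_pos: [619.1, 28.1, 318.9]
orientation: [-1.694, 1.184, 0.008]
wrist_force: [0.1, 0.2, -2.5]
width: 0.455
```

>>> jog_arm:
  series: "0 0 0 0;0 0 0 0;0 0 0 0;0 0 0 0;0 0 0 0;0 0 0 0;0 0 0 0;0 0 0 0;0 0 0 0;0 0 0 0"

```text
t: 30.62
tcp_pos: [619.3, 28.3, 319.3]
orientation: [-1.697, 1.184, 0.009]
wrist_force: [-0.2, 0.3, -3.8]
width: 0.446
```

```bash
python3 - <<'E'
from h import *
from bench import bot
o,R=obs()
im,d=bot.capture('side');crop(im,180,420,80,260,3.3,'pics/s20.png')
im,d=bot.capture('top');crop(im,180,360,120,260,4,'pics/t20.png')
E
```

```text
t 30.6167 q [ 0.72   0.504 -1.264  1.989  0.933  0.817  2.252] tcp [619.325  28.348 319.291] w 0.446
R [[ 0.377 -0.918 -0.125]
 [ 0.003 -0.134  0.991]
 [-0.926 -0.374 -0.047]]
F [-0.2    0.343 -3.848] [-0.211  0.65  -0.004]
```

View pics/s20.png

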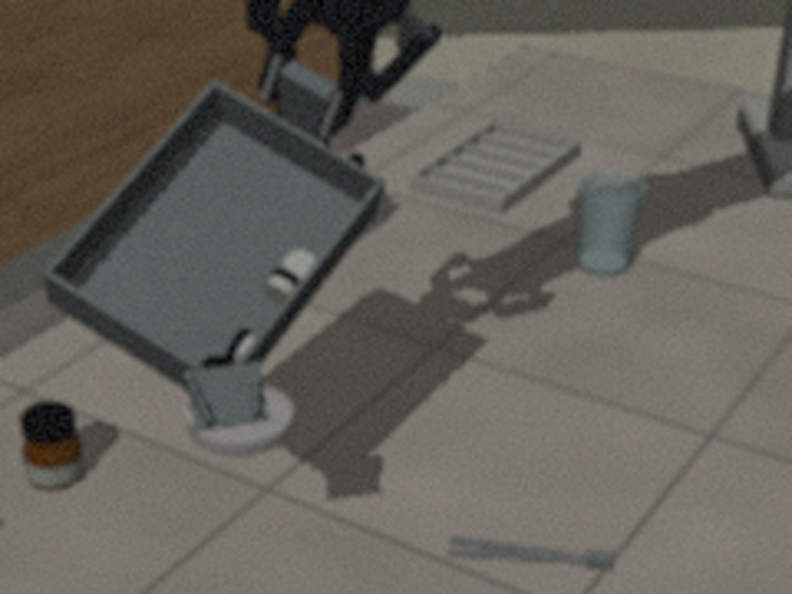

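View pics/t20.png

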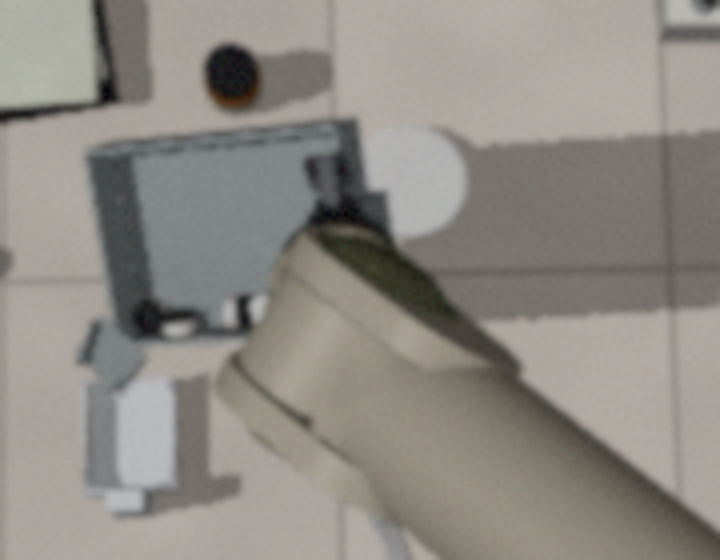

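```bash
python3 - <<'E'
from sim import *
from h import *
o,R=obs(False);p=np.array(o['tcp_pos']);q=np.array(o['joint_pos'])
for e in ([620,130,320],[700,130,330],[620,200,350],[560,130,330],[620,130,420]):
    e=np.array(e,float);print(e,R.T@(e-p))
    run(q,[('m',e,R),('t1',e,turn(R,-.3)),('t2',e,turn(R,-.6)),('t3',e,turn(R,-.9))],p,R)
E
```

```text
[620. 130. 320.] [ -0.05 -14.5  100.57]
m [ 0.48  0.5  -1.21  1.96  0.96  0.88  2.07] maxerr 0.0 mm 0.000 rad min margin [1.87 0.85 0.03 0.57 1.98 0.71 0.39]
t1 [ 0.51  0.54 -1.27  1.96  0.99  0.92  2.34] maxerr 0.0 mm 0.000 rad min margin [2.06 0.86 0.02 0.6  2.01 0.77 0.29]
t2 [ 0.51  0.55 -1.29  1.96  1.01  0.93  2.63] maxerr 0.0 mm 0.000 rad min margin [2.06 0.89 0.   0.6  2.05 0.81 0.  ]
t3 [ 0.48  0.52 -1.29  2.04  1.21  0.92  2.63] maxerr 2.9 mm 0.155 rad min margin [2.06 0.87 0.   0.52 2.07 0.81 0.  ]
[700. 130. 330.] [ 20.87 -91.65  90.08]
m [ 0.43  0.6  -1.17  1.79  0.97  0.96  2.17] maxerr 0.0 mm 0.000 rad min margin [1.87 0.86 0.03 0.58 1.98 0.72 0.39]
t1 [ 0.45  0.62 -1.23  1.78  1.01  1.    2.44] maxerr 0.0 mm 0.000 rad min margin [2.12 0.95 0.06 0.77 2.02 0.85 0.19]
t2 [ 0.47  0.65 -1.29  1.81  1.1   1.04  2.63] maxerr 0.8 mm 0.048 rad min margin [2.1  0.98 0.   0.75 2.06 0.81 0.  ]
t3 [ 0.45  0.63 -1.29  1.91  1.3   1.01  2.63] maxerr 3.6 mm 0.217 rad min margin [2.11 0.98 0.   0.65 2.16 0.82 0.  ]
[620. 200. 350.] [-27.59 -35.1  168.52]
m [ 0.35  0.5  -1.21  1.87  0.
[... 774 characters left out ...]
r 0.1 mm 0.005 rad min margin [2.02 0.77 0.   0.51 1.96 0.73 0.  ]
t3 [ 0.5   0.4  -1.29  2.13  1.12  0.84  2.63] maxerr 3.1 mm 0.148 rad min margin [2.02 0.75 0.   0.43 1.98 0.73 0.  ]
[620. 130. 420.] [-92.66 -51.93  95.84]
m [ 0.57  0.41 -1.29  1.81  0.76  1.    2.28] maxerr 0.0 mm 0.000 rad min margin [1.86 0.76 0.   0.58 1.81 0.72 0.35]
t1 [ 0.57  0.41 -1.29  1.81  0.76  1.    2.58] maxerr 0.0 mm 0.000 rad min margin [2.   0.76 0.   0.75 1.81 0.86 0.05]
t2 [ 0.51  0.4  -1.29  1.86  0.91  1.02  2.63] maxerr 2.9 mm 0.149 rad min margin [2.   0.75 0.   0.7  1.81 0.84 0.  ]
t3 [ 0.5   0.36 -1.29  1.97  1.12  0.95  2.63] maxerr 6.1 mm 0.313 rad min margin [2.06 0.71 0.   0.59 1.97 0.84 0.  ]
```

>>> jog_arm:
  series: "0 0 2 -0.05;0 -1 7 -0.11;0 -2 16 -0.18;0 -4 28 -0.25;0 -6 43 -0.32;0 -9 61 -0.39;0 -11 80 -0.44;0 -14 100 -0.46;0 -14 100 -0.46;0 -14 100 -0.46"

```text
t: 31.55
tcp_pos: [619.5, 130.9, 320.0]
orientation: [-2.155, 1.184, 0.013]
wrist_force: [-0.2, -1.0, -2.4]
width: 0.448
```

>>> jog_arm:
  series: "0 0 0 0;0 0 0 0;0 0 0 0;0 0 0 0;0 0 0 0;0 0 0 0;0 0 0 0;0 0 0 0;0 0 0 0;0 0 0 0"

```text
t: 32.38
tcp_pos: [619.6, 129.4, 319.8]
orientation: [-2.157, 1.184, 0.009]
wrist_force: [-0.2, -0.7, -2.3]
width: 0.449
```

```bash
python3 - <<'E'
from h import *
from bench import bot
o,R=obs()
im,d=bot.capture('side');crop(im,130,370,80,260,3.3,'pics/s21.png')
im,d=bot.capture('top');crop(im,140,320,120,260,4,'pics/t21.png')
E
```

```text
t 32.3833 q [ 0.505  0.53  -1.262  1.957  0.989  0.91   2.503] tcp [619.634 129.376 319.783] w 0.449
R [[ 0.377 -0.767 -0.52 ]
 [ 0.003 -0.56   0.829]
 [-0.926 -0.314 -0.209]]
F [-0.19  -0.706 -2.297] [-0.137  0.617 -0.005]
```

View pics/s21.png

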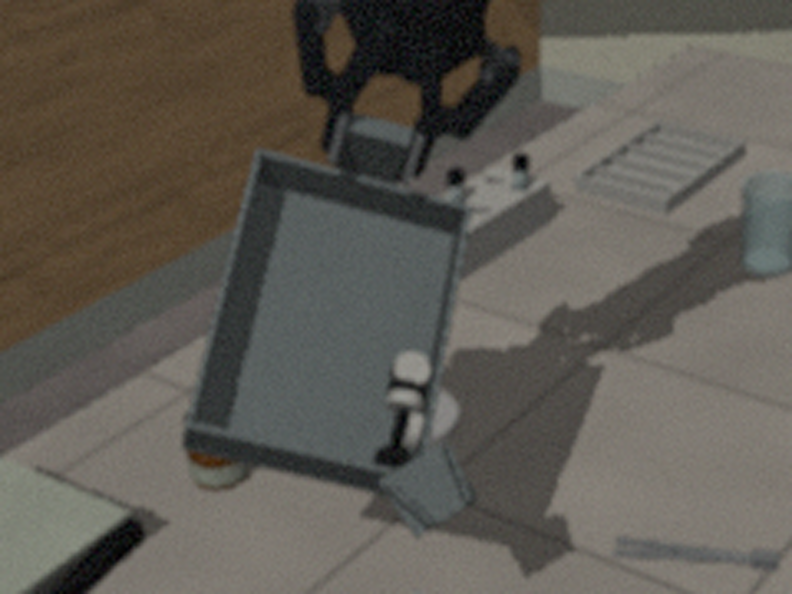

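View pics/t21.png

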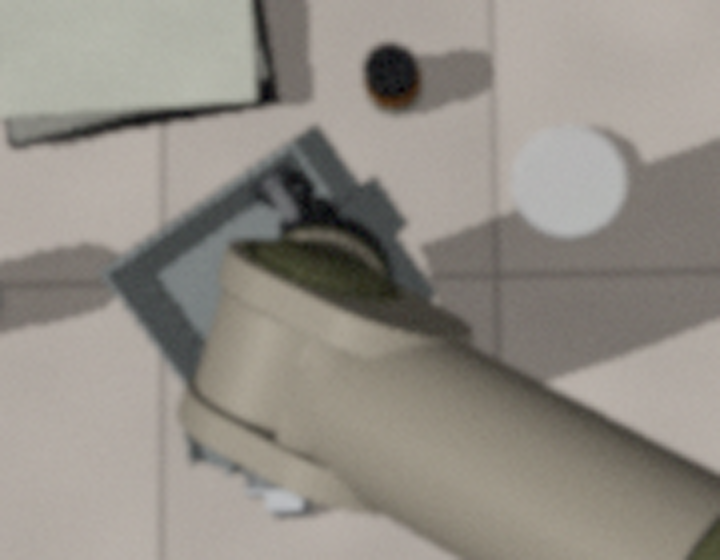

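```bash
cat >> h.py <<'E'
def traypose(slip=0.):
    # tray in tool frame from grasp: lug grip centre at world(472.3,-184.4), yaw .092, tcp (478.9,-184.9,52.8)
    Rg=Ro.from_euler('xyz',[-.088,1.183,.007]).as_matrix();tg=np.array([478.9,-184.87,52.76])
    yaw=.09;Rt=Ro.from_euler('z',yaw).as_matrix();pt=np.array([472.2,-184.5,0])-Rt@np.array([-102,0,0])
    A=Rg.T@Rt;b=Rg.T@(pt-tg)
    o,R=obs(False);return R@A,R@b+o['tcp_pos']
def intray(n,u,v,h,Rt,pt):
    o,d=ray(n,u,v);O=Rt.T@(o-pt);Dd=Rt.T@d;return O+Dd*(h-O[2])/Dd[2]
E
python3 - <<'E'
from h import *
from bench import bot
np.set_printoptions(precision=1,suppress=True)
im,d=bot.capture('side');crop(im,175,285,110,260,5,'pics/s22.png');np.save('pics/s22.npy',d)
Rt,pt=traypose();print(Rt,pt)
g=Rt.T@[0,0,-1];print('g tray',g)
P=np.array([[95,70,40],[95,-70,40],[-95,-70,40],[-95,70,40],[91,66,4],[91,-66,4],[-91,-66,4],[-102,0,86]])
W=P@Rt.T+pt;px=proj('side',W);print(np.c_[px,(px-[175,110])*5]);print('lowest z',W[:,2].min(), (np.array([[95,70,0],[110,85,40]])@Rt.T+pt)[:,2])
E
```

```text
[[-0.3 -0.8 -0.5]
 [ 0.8 -0.6  0.3]
 [-0.5 -0.3  0.8]] [613.9 184.8 226.1]
g tray [ 0.5  0.3 -0.8]
[[257.4 225.4 412.  577. ]
 [185.1 209.3  50.4 496.4]
 [206.5 124.6 157.4  72.8]
 [272.3 141.7 486.5 158.6]
 [252.4 228.6 387.  592.9]
 [187.  214.1  59.8 520.6]
 [206.6 135.5 157.9 127.5]
 [244.  118.6 345.1  42.9]]
lowest z 160.94817310449616 [154.5 173.6]
```

View pics/s22.png

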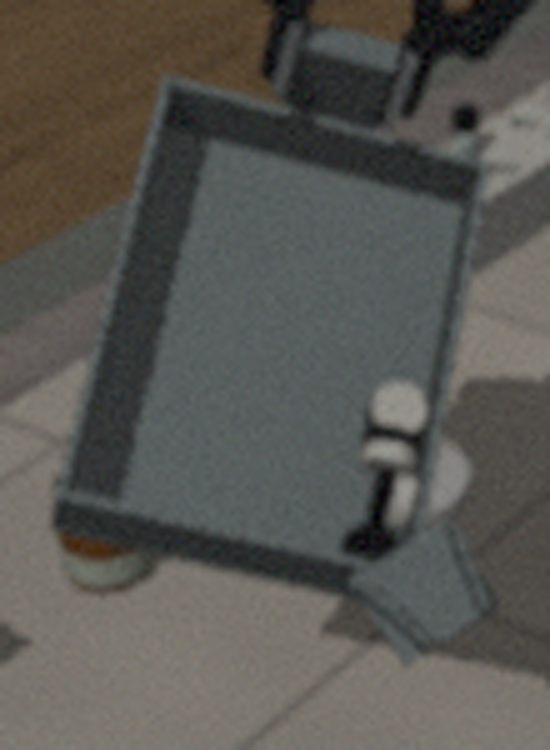

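```bash
python3 - <<'E'
from h import *
np.set_printoptions(precision=1,suppress=True)
Rt,pt=traypose()
for n,u,v,h in [('p1',368,538,19),('p2',390,500,16),('p3',392,445,16),('p4',398,405,19)]:
    x=intray('side',175+u/5,110+v/5,h,Rt,pt);print(n,x,'to corner',np.hypot(91-x[0],66-x[1]))
for u,v in [(412,577),(387,593)]: print(intray('side',175+u/5,110+v/5,40 if u==412 else 4,Rt,pt))
E
```

```text
p1 [75.4 52.7 19. ] to corner 20.502011236615292
p2 [56.2 58.9 16. ] to corner 35.507911973967936
p3 [32.5 55.7 16. ] to corner 59.430566114061975
p4 [15.8 54.7 19. ] to corner 76.03078967327734
[95. 70. 40.]
[91. 66.  4.]
```

```bash
python3 - <<'E'
from sim import *
from h import *
o,R=obs(False);p=np.array(o['tcp_pos']);q=np.array(o['joint_pos'])
for s in (-140,-80,60,140):
    e=p+R[:,1]*s;print(s,e)
    run(q,[('m',e,R),('b',p,R)],p,R)
E
```

```text
-140 [726.98 207.8  363.84]
m [ 0.29  0.64 -1.19  1.64  0.98  1.11  2.59] maxerr 0.0 mm 0.000 rad min margin [2.08 0.89 0.03 0.62 2.03 0.75 0.04]
b [ 0.5   0.53 -1.26  1.96  0.99  0.91  2.5 ] maxerr 0.0 mm 0.000 rad min margin [2.07 0.88 0.03 0.6  2.03 0.77 0.05]
-80 [680.98 174.21 344.97]
m [ 0.38  0.59 -1.22  1.78  0.98  1.02  2.55] maxerr 0.0 mm 0.000 rad min margin [2.07 0.88 0.03 0.61 2.03 0.81 0.08]
b [ 0.5   0.53 -1.26  1.96  0.99  0.91  2.5 ] maxerr 0.0 mm 0.000 rad min margin [2.07 0.88 0.03 0.6  2.03 0.8  0.09]
60 [573.67  95.82 300.94]
m [ 0.6   0.48 -1.29  2.08  1.    0.82  2.48] maxerr 0.0 mm 0.000 rad min margin [1.97 0.83 0.   0.48 2.04 0.71 0.13]
b [ 0.5   0.53 -1.26  1.96  0.99  0.91  2.5 ] maxerr 0.0 mm 0.000 rad min margin [1.97 0.84 0.   0.49 2.04 0.71 0.13]
140 [512.34  51.03 275.79]
m [ 0.73  0.4  -1.29  2.24  1.02  0.66  2.47] maxerr 0.0 mm 0.000 rad min margin [1.84 0.75 0.   0.32 2.04 0.55 0.13]
b [ 0.49  0.52 -1.23  1.96  0.97  0.89  2.52] maxerr 0.0 mm 0.000 rad min margin [1.86 0.76 0.   0.34 2.02 0.57 0.11]
```

>>> jog_arm:
  series: "0 -4 0 0;0 -12 0 0;0 -25 0 0;0 -42 0 0;0 -60 0 0;0 -78 0 0;0 -95 0 0;0 -108 0 0;0 -116 0 0;0 -120 0 0"

```text
t: 33.37
tcp_pos: [712.5, 197.7, 357.7]
orientation: [-2.154, 1.184, 0.012]
wrist_force: [-0.3, 0.9, -2.9]
width: 0.452
```

>>> jog_arm:
  series: "0 40 0 0;0 80 0 0;0 112 0 0;0 132 0 0;0 145 0 0;0 153 0 0;0 158 0 0;0 160 0 0;0 160 0 0;0 160 0 0"

```text
t: 34.2
tcp_pos: [589.6, 107.6, 307.6]
orientation: [-2.154, 1.183, 0.011]
wrist_force: [-0.6, 0.5, -3.3]
width: 0.448
```

```bash
python3 - <<'E'
from h import *
from bench import bot
o,R=obs();Rt,pt=traypose()
px=proj('side',np.array([[95,70,40],[-95,-70,40]])@Rt.T+pt);print(px)
c=px.mean(0).astype(int);x0=max(0,c[0]-60);y0=max(0,c[1]-75)
im,d=bot.capture('side');crop(im,x0,x0+120,y0,y0+150,5,'pics/s23.png');print(x0,y0)
E
```

```text
t 34.2 q [ 0.555  0.482 -1.248  2.041  0.979  0.827  2.502] tcp [589.599 107.595 307.6  ] w 0.448
R [[ 0.378 -0.766 -0.52 ]
 [ 0.004 -0.56   0.829]
 [-0.926 -0.315 -0.208]]
F [-0.595  0.461 -3.312] [-0.149  0.592 -0.021]
[[276.616 229.944]
 [225.147 129.755]]
190 104
```

View pics/s23.png

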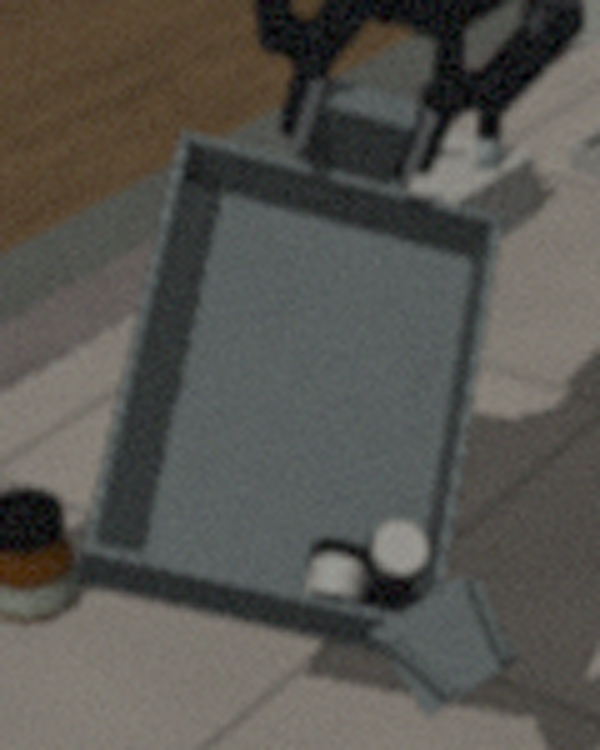

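>>> jog_arm:
  series: "0 0 0 0;0 0 0 0;0 0 0 0;0 0 0 0;0 0 0 0;0 0 0 0;0 0 0 0;0 0 0 0;0 0 0 0;0 0 0 0"

```text
t: 35.08
tcp_pos: [589.0, 106.9, 307.2]
orientation: [-2.157, 1.184, 0.009]
wrist_force: [0.0, -0.3, -2.9]
width: 0.452
```

```bash
python3 - <<'E'
from h import *
from bench import bot
o,R=obs(False)
im,d=bot.capture('side');crop(im,240,290,200,240,14,'pics/s24.png');cv2.imwrite('pics/s24f.png',im[:,:,::-1])
im,d=bot.capture('top');cv2.imwrite('pics/t24f.png',im[:,:,::-1])
im,d=bot.capture('wrist');cv2.imwrite('pics/w24.png',im[:,:,::-1])
np.set_printoptions(precision=1,suppress=True)
Rt,pt=traypose()
for n,u,v,h in [('a',335,575,16),('b',400,545,19),('c',388,592,16)]:
    x=intray('side',190+u/5,104+v/5,h,Rt,pt);print(n,x,np.hypot(91-x[0],66-x[1]))
E
```

```text
a [72.7 30.3 16. ] 40.102497447126034
b [55.  53.9 19. ] 38.02239073695968
c [74.8 52.7 16. ] 20.909215130202973
```

View pics/s24.png

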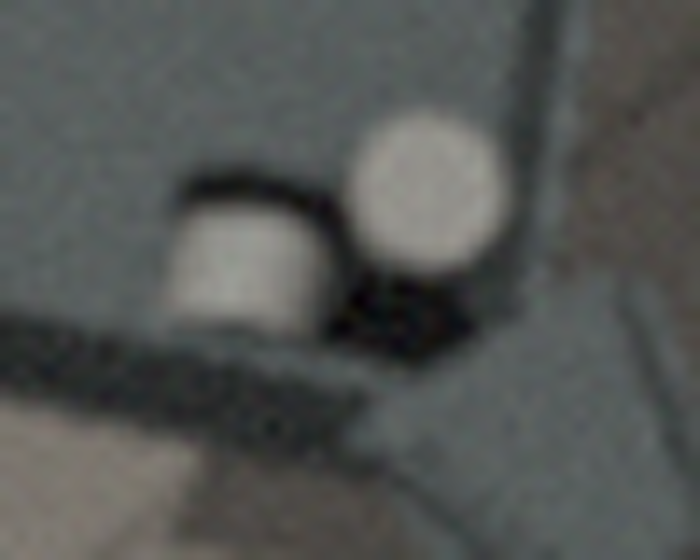

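View pics/w24.png

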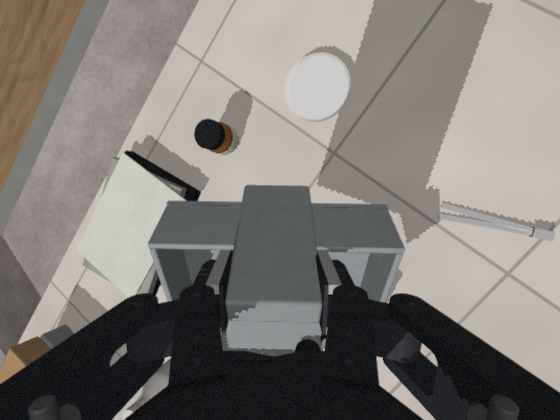

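View pics/t24f.png

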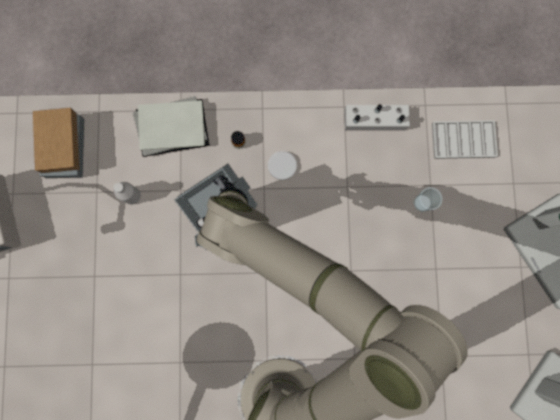

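View pics/s24f.png

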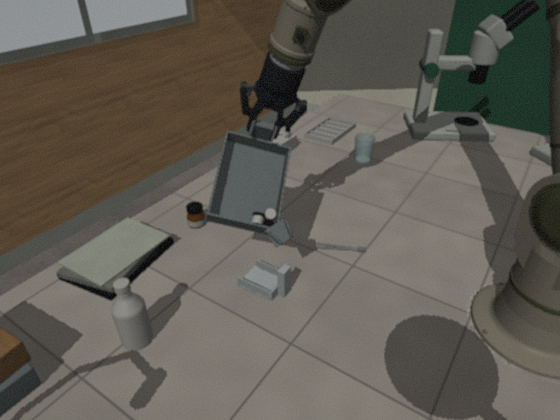

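>>> jog_arm:
  series: "0 0 0 0.02;0 0 0 0.06;0 0 0 0.12;0 0 0 0.18;0 0 0 0.24;0 0 0 0.3;0 0 0 0.36;0 0 0 0.41;0 0 0 0.44;0 0 0 0.45"

```text
t: 36.07
tcp_pos: [589.0, 107.0, 307.3]
orientation: [-1.705, 1.184, 0.009]
wrist_force: [-0.9, -0.1, -2.8]
width: 0.444
```

```bash
python3 - <<'E'
from h import *
from bench import bot
o,R=obs();Rt,pt=traypose()
P=np.array([[91,66,20]])@Rt.T+pt
for n in('side','top'):
    c=proj(n,P)[0].astype(int);print(n,c)
    im,d=bot.capture(n);crop(im,c[0]-40,c[0]+40,c[1]-40,c[1]+35,8,f'pics/{n}25.png');cv2.imwrite(f'pics/{n}25f.png',im[:,:,::-1])
E
```

```text
t 36.0667 q [ 0.507  0.435 -1.151  2.044  0.922  0.766  2.102] tcp [588.957 106.996 307.299] w 0.444
R [[ 0.377 -0.917 -0.132]
 [ 0.003 -0.142  0.99 ]
 [-0.926 -0.374 -0.05 ]]
F [-0.927 -0.125 -2.842] [-0.283  0.669  0.017]
side [234 227]
top [186 215]
```

View pics/side25.png

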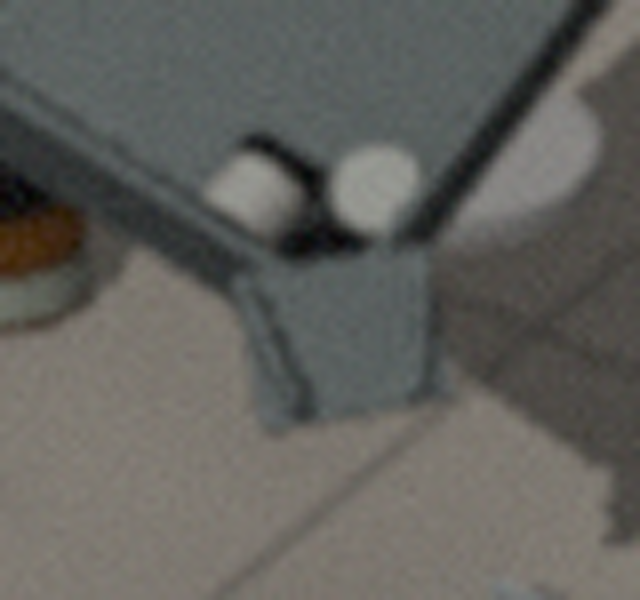

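View pics/top25.png

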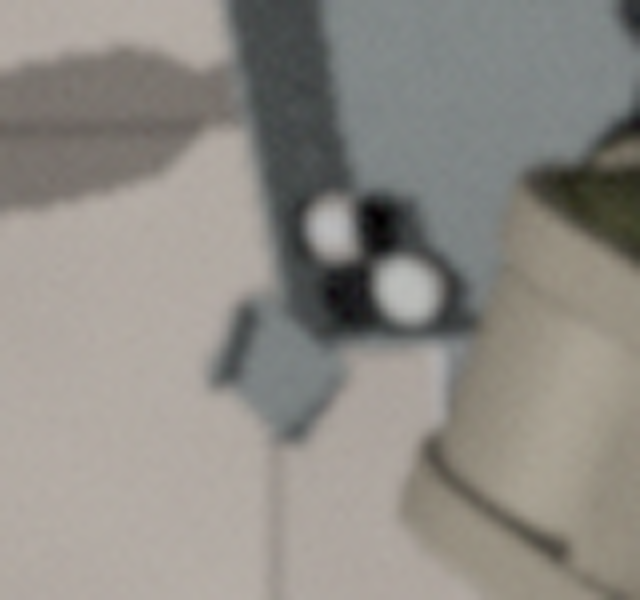

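```bash
python3 - <<'E'
from h import *
from bench import bot
Rt,pt=traypose()
big=np.zeros((480,2*400,3),np.uint8)
for j,n in enumerate(('top','side')):
    im,d=bot.capture(n)
    vv,uu=np.mgrid[0:420,0:560]
    c=cal(n);E=c['extrinsics']
    X=np.stack([(uu-c['cx'])/c['fx'],-(vv-c['cy'])/c['fy'],-np.ones_like(uu)],-1)*d[...,None]
    W=X@E[:3,:3].T+E[:3,3];T=(W-pt)@Rt
    m=(T[...,0]>0)&(T[...,0]<110)&(T[...,1]>-20)&(T[...,1]<85)&(T[...,2]>-10)&(T[...,2]<60)&(d>0)
    t=T[m];col=im[m].mean(1)
    print(n,m.sum())
    H=np.full((12,12),np.nan);C=H.copy()
    for a in range(12):
        for b in range(12):
            s=(abs(t[:,0]-(a*8+4))<4)&(abs(t[:,1]-(b*8-16+4))<4)
            if s.any(): H[a,b]=np.median(t[s,2]);C[a,b]=np.median(col[s])
    np.set_printoptions(linewidth=150,suppress=True)
    print('rows x=4..92 (down=front), cols y=-12..76');print(H.round(0));print(C.round(0))
E
```

```text
top 1160
rows x=4..92 (down=front), cols y=-12..76
[[ 4.  5.  3.  5. nan nan nan nan nan nan nan nan]
 [ 3.  6.  5.  5.  6. nan nan nan nan nan nan nan]
 [ 5.  5.  5.  6.  6.  6. nan nan nan nan 42. nan]
 [ 4.  7.  6.  7.  6.  5.  5.  8.  7. nan 41. nan]
 [ 6.  2.  7.  7.  5.  3.  4.  5.  5.  6. 28. nan]
 [ 5.  6.  4.  4.  7.  4.  7.  4. 12.  9. 28. nan]
 [ 6.  5.  7.  7.  3.  5.  5. 11. 17. 18. 25. nan]
 [ 5.  6.  5.  4.  6. 13. 14. 20. 18. 19. 23. nan]
 [ 5.  6.  4.  6. 10. 28. 25.  8. 19. 19. 37. nan]
 [ 4.  3.  4.  6.  8. 27. 28. 21. 21. 19. 34. 44.]
 [ 6.  7.  5.  4. 21. 28. 26. 15. 21. 20. 43. 41.]
 [23. 23. 22. 24. 29. 34. 34. 27. 30. 33. 43. 44.]]
[[132. 130. 132. 123.  nan  nan  nan  nan  nan  nan  nan  nan]
 [132. 132. 131. 130. 126.  nan  nan  nan  nan  nan  nan  nan]
 [132. 132. 132. 131. 130. 128.  nan  nan  nan  nan 121.  nan]
 [132. 131. 131. 129. 130. 128. 128. 128. 124.  nan 113.  nan]
 [132. 131. 131. 131. 130. 130. 128. 128. 122. 110.  85.  nan]
 [132. 132. 131. 129. 130. 129. 126. 124.  93.  79.  89.  nan]
 [133. 132. 131. 131. 127. 107. 103. 109. 181. 172. 100.  
[... 1042 characters left out ...]
  nan]
 [ 95.  96.  95.  94.  93.  96.  93.  93.  94.  92.  56.  nan]
 [ 96.  95.  96.  96.  95.  93.  94.  93.  93.  91.  67.  nan]
 [ 96.  94.  94.  96.  93.  93.  95.  94.  92.  90.  58.  nan]
 [ 97.  96.  94.  95.  94.  94.  92.  95.  98.  85.  57.  nan]
 [ 96.  95.  97.  96.  96.  96.  94. 121. 145. 141.  59.  nan]
 [ 96.  97.  96.  93.  78.  87.  76. 135. 146. 146.  58.  nan]
 [ 95.  95.  96.  94.  51.  36.  22.  49. 145. 142.  62.  nan]
 [ 96.  94.  95.  95. 107. 135. 105.  47.  26.  64.  80.  86.]
 [ 83.  81.  80.  78. 120. 146. 127.  58.  26.  72.  88.  95.]
 [ nan  nan  nan  nan  96.  77.  78.  74.  59.  91.  94.  93.]
 [ 54.  57.  54.  62.  57.  55.  59.  74.  92.  93.  95.  94.]]
```

>>> jog_arm:
  series: "0 0 0 0;0 0 0 0;0 0 0 0;0 0 0 0;0 0 0 0;0 0 0 0;0 0 0 0;0 0 0 0;0 0 0 0;0 0 0 0"

```text
t: 37.1
tcp_pos: [589.0, 107.0, 307.3]
orientation: [-1.707, 1.184, 0.009]
wrist_force: [-0.2, -0.6, -2.2]
width: 0.452
```

```bash
python3 - <<'E'
from h import *
from bench import bot
o,R=obs();print(np.abs(o['qvel']).max())
Rt,pt=traypose();print('g in tray',Rt.T@[0,0,-1.],'low z',(np.array([[95,70,0]])@Rt.T+pt)[:,2])
im,d=bot.capture('top');cv2.imwrite('pics/t26.png',im[:,:,::-1])
a=cv2.imread('pics/top0.png')
for n,(u,v) in dict(jar=(238,138),petri=(282,165),bottle=(121,188),beaker=(427,200)).items():
    t=a[v-14:v+15,u-14:u+15];s=im[v-22:v+23,u-22:u+23,::-1].copy();r=cv2.matchTemplate(s,t,cv2.TM_CCOEFF_NORMED);_,mx,_,l=cv2.minMaxLoc(r);print(n,mx,l[0]-8,l[1]-8)
crop(im,186-40,186+40,215-40,215+35,8,'pics/t26c.png')
E
```

```text
t 37.1 q [ 0.508  0.436 -1.151  2.044  0.922  0.766  2.104] tcp [589.002 106.963 307.259] w 0.452
R [[ 0.377 -0.916 -0.134]
 [ 0.003 -0.144  0.99 ]
 [-0.926 -0.374 -0.051]]
F [-0.153 -0.564 -2.207] [-0.209  0.739 -0.009]
0.0022442408007067225
g in tray [ 0.397  0.345 -0.85 ] low z [162.338]
jar 0.9981029629707336 0 0
petri 0.8165333867073059 1 0
bottle 0.9978145360946655 0 0
beaker 0.3599807024002075 2 -6
```

View pics/t26.png

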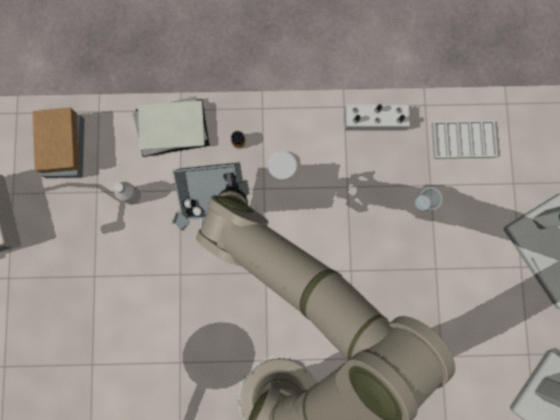

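View pics/t26c.png

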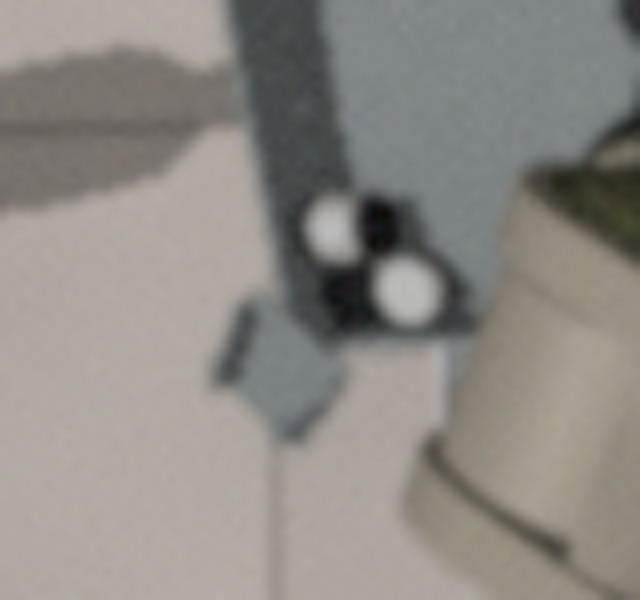

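```bash
python3 -c "
from bench import bot
print(bot.hand_in())"
```

```text
the job is handed in; nothing more can be done
None
```

I tipped the three pots out of the scoop into the tray and stood the empty scoop back upright in its place. Then I lifted the tray by its lug and handed in at 37 s with it still held tilted.

- **How the tilt was made:** the arm can only turn about its finger axis. I jogged it against a joint limit to lean the tool forward about 22°, then turned about that leaning axis to tip both the scoop and the tray.
- **Pots:** on the first tilt the four pots lined up along the left wall, the farthest about 76 mm from the corner. One quick sideways jerk closed them into a compact cluster under the lip. They now lie within about 45 mm of the corner: one upright, one upside down and two on edge.
- **Last checks:**
  - The tray is tilted about 32° diagonally and held steady, with its lowest corner about 160 mm above the bench.
  - In the last two top pictures, about a second apart, the pots had not moved.
  - The scoop stood empty and upright when last seen, before the tray was moved over it.
- **Less certain:**
  - One of the two on-edge pots is mostly hidden behind the other, so I inferred the fourth pot from the depth map and the colours rather than seeing it plainly.
  - The jar and wash bottle matched the first picture exactly. The petri dish was weaker (score 0.82, about 1 pixel), and the beaker comparison failed (score 0.36), probably because of changed shadows; by eye both were in place. I checked the tweezers only by eye.

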